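# Clamp a beech blank in the bench clamping station

## Task

Clamp the wooden blank down: slide the clamp's free jaw down its upright bar until the foot bears on the blank and the jaw tips up and binds on the bar, then screw the T-handle clockwise until it is firmly tight, without crushing the wood. Do not shift the blank or disturb the hammer, the offcut and the try square lying around, and let go of the clamp when it holds.

Things in the scene. Friction and masses are not known exactly. Their poses are not given: they have to be found in the camera images.
- jaw_top (a point): Middle of the flat top of the free jaw's sleeve, on the upright bar's axis. Grey casting: sleeve 60 (x) x 50 (y) x 64 mm high round a 25 x 10 mm steel bar; arm 26 mm wide, top flush with the sleeve, to the screw 110 mm along x. Site x: from bar to screw; z: up the bar. Flat shoulders for pushing: 20 mm wide either side (y) of the bar, 17 mm in front and behind.
- bar_top (a point): Top of the upright steel bar, 192 mm above the bench, centre of its cap (28 x 13 mm). The jaw can only slide along this bar; the bar stands up to 60 mm out of the jaw when the jaw is down. x axis: towards the screw.
- jaw (a joint): Slide of the jaw down the bar (m), 0 top to 0.06. At 0, level and with the screw backed off, the foot is 45 mm above the blank. Pushed down astride the bar or within 20 mm of its axis, it slides with 1 to 5 N; pushed at the handle or arm's end it cocks and jams. It stays where left. Once the foot bears on the blank, more pushing tips it up and it binds; 8 to 15 N is plenty.
- jaw_tilt (a joint): Tilt of the jaw on the bar (rad), positive with the screw's end up. Play of about 0.03 either way: the free jaw sags to about -0.035; pushed down till bound against the work it reads about +0.03 to +0.045, screwed tight about 0.05 to 0.055.
- handle: The screw's T-handle; origin at the centre of its black crossbar, on the screw's axis: 60 mm long (its x), 14 mm thick (its y), 22 mm high, centre 60 mm above the arm's top when backed off, less when screwed in. Grip it across its thickness from above. Clockwise from above drives the foot down 20 mm a turn. Starts 0 to 1.5 rad from the backed-off end, 7.5 rad in all.
- screw_nut (a point): Point on the screw's axis at the arm's top. The free screw turns with under 0.15 N m; with the foot on the wood the torque felt while turning climbs to 0.3 N m at firmly tight (about 45 N), 0.7 to 5.5 rad after the jaw bound; under 0.2 too loose, over 0.42 crushes. It does not turn back. The free handle sinks as it turns; once the wood is solid it keeps its height and this arm's end rises instead.
- foot: Round steel swivel foot under the screw, 32 mm across; origin at the centre of its underside. It does not turn with the handle.
- work: The beech blank to be clamped, 85 x 130 mm (its x, y), 30 mm high, about 0.25 kg, loose on a sprung plywood bed plate beside a low fence; origin at the centre of its underside, so its top is 30 mm above that and at first 70 mm above the bench. Pressed with about 3 to 10 N by the foot, bed and blank sink by 1 to 7 mm, differently each time and not seen beforehand, before they are solid.
- hammer: Bystander: hammer lying on the bench; origin near its middle, at its underside.
- offcut: Bystander: wooden offcut 100 x 45 x 18 mm on the bench; origin at the centre of its underside.
- square: Bystander: try square on the bench, stock 90 mm long, blade 120 mm; origin at the underside of the stock's middle.
There are look-alikes about, which are no part of the job. What is shaped like the work but black is not meant.

How it is judged:
By the outcome, as a careful person would: the job done as asked, in the order asked, and still so for the second after the job is handed in, with the robot touching nothing.
It also fails if it takes over 64 s, if anything falls off the work surface, if the arm or the gripper's body presses on something with over 40 N, if the wrist force passes 120 N, or if a joint passes its speed limit or range.

## Robot

A 7-joint arm with a two-finger parallel gripper is mounted at the origin on the work surface. World frame = base frame: x ahead of the robot, y to its left, z up, the work surface at z = 0. Lengths are in m, angles in rad, forces in N, time in s.
With the tool pointing down it reaches from about 0.425 to 0.925 m from the base axis. Payload 6.8 kg.
Tool frame: the origin (TCP) lies between the finger pads; the fingertips stand r.tip_reach ahead of it and the grasp point (between the pads) lies 11 mm behind it (r.tip_reach is the distance from the TCP to the fingertips, in m); z points along the fingers, y is the direction in which the jaws open and shut (so a half turn about z gives the same grasp; the last joint's range is limited). The gripper opens to 85 mm and grips with 20 to 120 N. Pads are 22 mm wide; open, the fingers measure 114 mm over their backs; the gripper's body (76 mm by 85 mm) begins 54 mm behind the grasp point. The pads swing forward as they close: fully open they stand 13 mm farther back than shut.
Start: joints at [1.232, 0.477, 0.022, 1.555, -0.011, 1.109, -0.083], TCP at [0.154, -0.657, 0.239] pointing down, gripper open.
Joint ranges: [-2.96, 2.96], [-0.34, 2.1], [-1.41, 1.46], [0.24, 2.44], [-1.37, 4.51], [0.17, 1.92], [-2.96, 2.96]. Speed limits (rad/s): [2.39, 2.39, 3.14, 3.14, 3.14, 3.14, 3.14].

## Interface

Orientations are given as a rotation vector (axis times angle).
In Python, from bench import r, eyes, spotter gives the robot as it stands.
- The arm moves only by the tool carry_out, never from a script. Its argument "series" is text: rows parted by semicolons, each of 5 numbers parted by spaces: the shift along the tool's x, y, z in cm, then the turn about the tool's z in rad, then the opening, from 0 (shut) to 1 (fully open). In form: x y z yaw gripper; .... A call has 1 to 8 rows; each row shifts and turns the commanded pose from where the row before left it, along the tool's axes as they then stand; what a row does not reach is not made up. A row lasts 1/8 s, in which the tool goes at most 62.5 mm and 10.7 degrees, less where a joint would pass 70% of its speed; a pose out of reach is approached as far as the arm can. A call with a gripper value outside its range is refused whole. The fingers move at their own pace and stop on an object; "grip_force" is the grip in N (left out, the last holds). Time passes only in rows, so rows that do not move let the fingers close. It gives the time, the measured TCP pose, the force and the opening at its end, in the units of the state.
- r.get_obs(): the state, without advancing time (a new reading comes with each control period).
- eyes.grab_frame(name): name is "scene" or "side" or "wrist"; returns a dict with "color" (384x512x3 uint8, blue, green, red), "intrinsics" (3x3 intrinsics, pixels), "D" ([k1, k2, p1, p2, k3] as OpenCV has them; the pictures are not rectified), "R" (3x3) and "t" (3): a world point X has camera coordinates R X + t; the wrist camera has in their place "T_tool_cam" (4x4, takes a point from camera to tool coordinates, whose origin is the TCP and whose axes are the flange's). Camera axes: x right, y down, z forward; pixel columns grow to the right and rows downward; lengths in m; the calibration is good to about 2 mm. A picture is of the moment at which its call begins: read the wrist's pose just before it. There is no depth.
- r.hand_in(): hands the job in, once; it reports no verdict.
Trained networks look in a picture, given as the dict that the camera call returned (one of the last four; its "shot" number tells which), for a name from the list of things; names that differ only in an ending like _2 or _b are one class to them, and where a whole thing is asked for, a point or a joint stands for the part that bears it (a point fixed in the world has none). Each returns a list of dicts, best first, with "confidence" (0 to 1); they miss things now and then, are a little off and sometimes report something else, mostly with a low value. They report only what shows in the picture. A call takes as long as a camera call. They do not tell look-alikes from the thing itself.
- spotter.search_frame(picture, query): "uv" ([column, row] in pixels, amid what is visible of it).
- spotter.trace(picture, query): "pixels" (384x512 bool, what is visible of it) and "uv" ([column, row] in pixels, amid what is visible of it).
- spotter.mark_of(picture, query): "uv" ([column, row] in pixels: a listed point, or the origin of a listed thing).
The state is a dict: "clock": time; "joints": joint angles; "qvel": joint speeds; "tau": joint torques, N m; "tcp_pos": TCP position; "orientation": TCP orientation; "contact_force": force on the tool from outside, world axes, zero at the start; "moment": the same for the moment, N m; "grip_width": finger opening in m.
Only numpy, scipy, OpenCV 4.12 (cv2) and the standard library are available. Lean on these libraries where they do the work, as an engineer would, in place of code of your own. Each camera call takes 0.05 s, during which the arm holds its last target.

## Working session

There is one attempt and no reset: what is moved stays moved. The work goes in short steps, Python scripts to look and compute and a tool call to move; the robot and the scene stay as the last step left them, time stands still between calls to the robot, and variables do not carry over. Pictures are saved under pics/ and viewed, and the job is handed in when it is done.

Besides the shell and the picture viewer there is one more tool, called after ">>>" by a JSON object that holds its "api" and its "payload". carry_out: Moves the arm, as the interface text tells. Its arguments: {"type":"object","properties":{"series":{"type":"string"},"grip_force":{"type":"number"}},"required":["series"]}

```bash
ls; mkdir -p pics; cat > h.py <<'E'
import numpy as np, cv2
from scipy.spatial.transform import Rotation as Rn
from bench import r, eyes, spotter
def cam(name):
    o=r.get_obs(); f=eyes.grab_frame(name)
    if name=='wrist':
        T=np.array(f['T_tool_cam']); Rt=Rn.from_rotvec(o['orientation']).as_matrix()
        Rwc=Rt@T[:3,:3]; twc=Rt@T[:3,3]+np.array(o['tcp_pos'])
        f['R']=Rwc.T; f['t']=-Rwc.T@twc
    return f
def ray(f,uv):
    p=cv2.undistortPoints(np.array([[uv]],float),np.array(f['intrinsics']),np.array(f['D']))[0,0]
    R=np.array(f['R']); d=R.T@np.array([p[0],p[1],1]); c=-R.T@np.array(f['t'])
    return c,d/np.linalg.norm(d)
def atz(f,uv,z):
    c,d=ray(f,uv); return c+d*(z-c[2])/d[2]
def tri(L):
    A=np.zeros((3,3));b=np.zeros(3)
    for f,uv in L:
        c,d=ray(f,uv);P=np.eye(3)-np.outer(d,d);A+=P;b+=P@c
    x=np.linalg.solve(A,b)
    return x,[np.linalg.norm((np.eye(3)-np.outer(d,d))@(x-c)) for c,d in [ray(f,uv) for f,uv in L]]
def proj(f,X):
    R=np.array(f['R']); return cv2.projectPoints(np.array(X,float).reshape(-1,1,3),cv2.Rodrigues(R)[0],np.array(f['t'],float),np.array(f['intrinsics']),np.array(f['D']))[0][:,0]
def save(f,n,s=1.5): cv2.imwrite('pics/'+n+'.png',cv2.resize(f['color'],None,fx=s,fy=s,interpolation=cv2.INTER_CUBIC))
E
python3 - <<'E'
from h import *
np.set_printoptions(precision=4,suppress=True)
o=r.get_obs(); print({k:np.round(v,3) for k,v in o.items()}, r.tip_reach)
print(Rn.from_rotvec(o['orientation']).as_matrix())
F={}
for n in ['scene','side','wrist']:
    f=cam(n);F[n]=f; save(f,n+'0')
    for q in ['jaw_top','bar_top','handle','screw_nut','foot','work']:
        print(n,q,[(np.round(d['uv'],1),round(d['confidence'],2)) for d in spotter.mark_of(f,q)][:4])
E
```

```text
pics
{'clock': np.float64(0.0), 'joints': array([ 1.232,  0.478,  0.022,  1.556, -0.012,  1.109, -0.083]), 'qvel': array([ 0.002, -0.002, -0.   , -0.   ,  0.001, -0.001,  0.001]), 'tau': array([ -0.   , -59.644,   1.608, -28.12 ,   0.012,   0.009,   0.   ]), 'tcp_pos': array([ 0.154, -0.657,  0.238]), 'orientation': array([-3.119, -0.362,  0.001]), 'contact_force': array([-0.11 , -0.648,  0.105]), 'moment': array([-0.007, -0.039,  0.007]), 'grip_width': np.float64(0.085)} 0.008
[[ 0.9735  0.2288 -0.0005]
 [ 0.2288 -0.9735  0.0018]
 [-0.0001 -0.0018 -1.    ]]
scene jaw_top [(array([223.9, 181.9]), 0.75)]
scene bar_top [(array([217.8, 180. ]), 0.67)]
scene handle [(array([216.8, 178.1]), 0.64), (array([246.3, 197.2]), 0.62)]
scene screw_nut [(array([246.7, 211.7]), 0.58)]
scene foot [(array([244.7, 225.7]), 0.52)]
scene work [(array([245.6, 243.4]), 0.92), (array([330.2, 305.6]), 0.8), (array([347.3, 244.7]), 0.55)]
side jaw_top [(array([235. , 177.8]), 0.56)]
side bar_top [(array([179.7, 213.9]), 0.73), (array([237.1, 169.5]), 0.59)]
side handle [(array([214.3, 190.5]), 0.59)]
side screw_nut [(array([215.4, 204.6]), 0.94)]
side foot []
side work [(array([192.5, 333. ]), 0.81), (array([275.3, 327. ]), 0.76), (array([221.1, 229.3]), 0.64)]
wrist jaw_top []
wrist bar_top []
wrist handle []
wrist screw_nut []
wrist foot []
wrist work []
```

View pics/scene0.png

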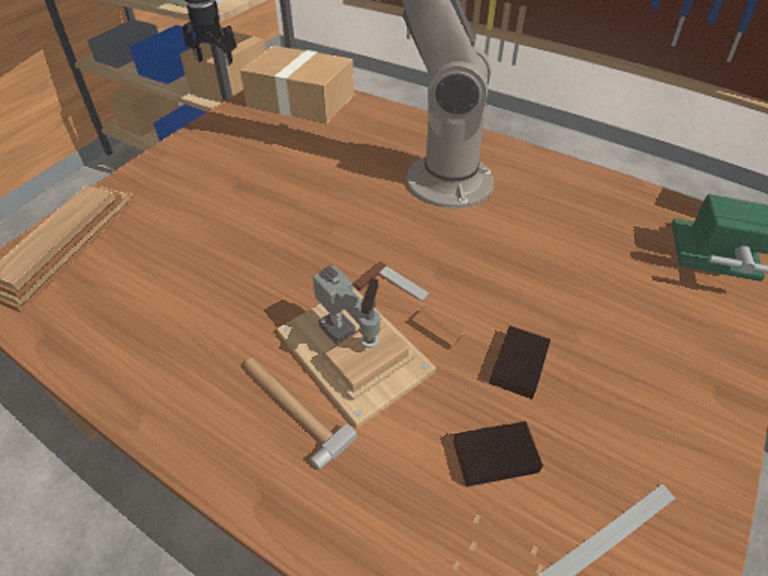

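View pics/side0.png

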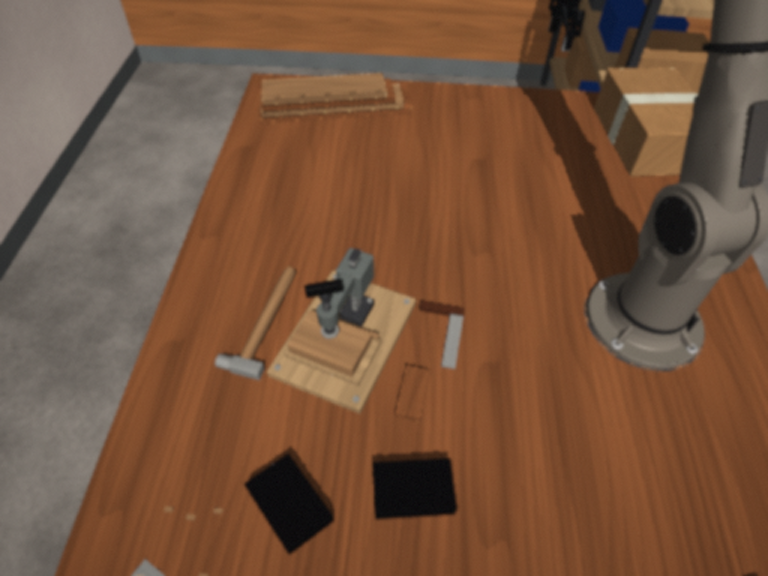

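```bash
python3 - <<'E'
from h import *
np.set_printoptions(precision=4,suppress=True)
s=cam('scene'); d=cam('side')
for n,f in (('s',s),('d',d)):
    R=np.array(f['R']); print(n,'campos',-R.T@np.array(f['t']), 'fwd',R[2])
    i=f['color']
P=dict(jaw_top=((223.9,181.9),(235,177.8)),bar=((217.8,180),(237.1,169.5)),handle=((246.3,197.2),(214.3,190.5)),nut=((246.7,211.7),(215.4,204.6)),work=((245.6,243.4),(221.1,229.3)))
for k,(a,b) in P.items(): print(k,*tri([(s,a),(d,b)]))
for n,f,(u,v) in (('s',s,(235,205)),('d',d,(220,205))):
    cv2.imwrite('pics/zoom_%s.png'%n,cv2.resize(f['color'][v-65:v+65,u-85:u+85],None,fx=4.5,fy=4.5,interpolation=cv2.INTER_CUBIC))
E
```

```text
s campos [1.0898 0.4627 0.8659] fwd [-0.571  -0.367  -0.7343]
d campos [0.4988 0.7008 0.9202] fwd [ 0.0287 -0.6176 -0.786 ]
jaw_top [0.5868 0.0578 0.1835] [np.float64(0.006149336879057196), np.float64(0.006149336879057163)]
bar [0.5852 0.0333 0.182 ] [np.float64(0.001254715639687945), np.float64(0.0012547156396877724)]
handle [0.6276 0.1505 0.2281] [np.float64(0.002130256524900942), np.float64(0.0021302565249009453)]
nut [0.6287 0.1512 0.1738] [np.float64(0.0018473007342909205), np.float64(0.0018473007342910044)]
work [0.6275 0.139  0.0311] [np.float64(0.00912344789777112), np.float64(0.009123447897771227)]
```

View zooms.

View pics/zoom_s.png

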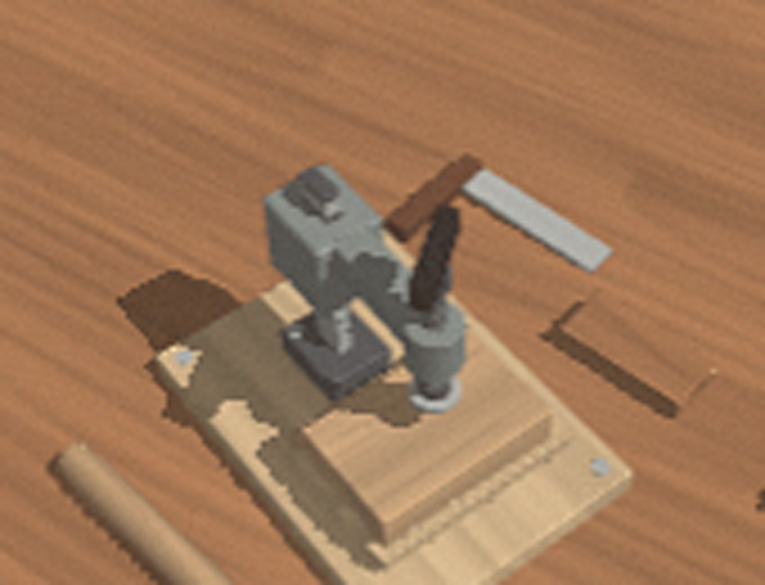

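View pics/zoom_d.png

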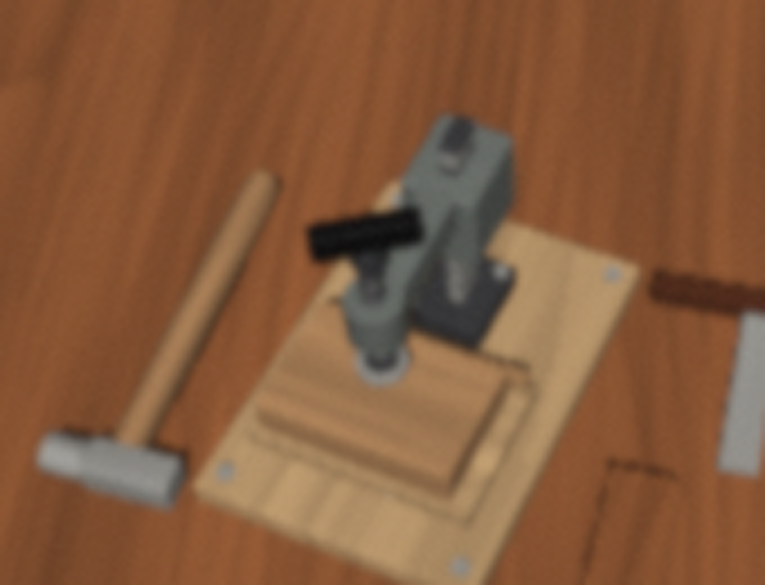

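```bash
python3 - <<'E'
from h import *
np.set_printoptions(precision=4,suppress=True)
s=cam('scene'); d=cam('side'); w=cam('wrist')
print(w['T_tool_cam'])
print(atz(s,(220,182),.192),atz(d,(236.8,171),.192))
print(tri([(s,(220,182)),(d,(236.8,171))]))
print(tri([(s,(246.5,197)),(d,(216,192))]))
E
```

```text
[[ 0.0004 -0.9517 -0.307   0.0781]
 [ 1.      0.0004  0.0001 -0.0005]
 [ 0.     -0.307   0.9517 -0.1347]
 [ 0.      0.      0.      1.    ]]
[0.5946 0.0474 0.192 ] [0.5845 0.0493 0.192 ]
(array([0.5859, 0.0398, 0.1807]), [np.float64(0.0005362570517728341), np.float64(0.000536257051772816)])
(array([0.6237, 0.1491, 0.2228]), [np.float64(0.001027635155042557), np.float64(0.0010276351550425067)])
```

>>> {"api": "carry_out", "payload": {"series": "3.6 -3.6 -1 0 1;3.6 -3.6 -1 0 1;3.6 -3.6 -1 0 1;3.6 -3.6 -1 0 1;3.6 -3.6 -1 0 1;3.6 -3.6 -1 0 1;3.6 -3.6 -1 0 1;3.6 -3.6 -1 0 1"}}

```text
clock: 2.3
tcp_pos: [0.3696, -0.3094, 0.3199]
orientation: [3.12, 0.361, 0.001]
contact_force: [1.6, -0.9, 1.1]
grip_width: 0.0854
```

>>> {"api": "carry_out", "payload": {"series": "3.6 -3.6 0 0 1;3.6 -3.6 0 0 1;3.6 -3.6 0 0 1;3.6 -3.6 0 0 1;3.6 -3.6 0 0 1;3.6 -3.6 0 0 1;3.6 -3.6 0 0 1;3.6 -3.6 0 0 1"}}

```text
clock: 3.3
tcp_pos: [0.5842, 0.0366, 0.3195]
orientation: [3.121, 0.361, 0.001]
contact_force: [0.6, -0.1, 0.4]
grip_width: 0.0858
```

```bash
python3 - <<'E'
from h import *
np.set_printoptions(precision=4,suppress=True)
o=r.get_obs();print(o['tcp_pos'],o['joints'])
w=cam('wrist');save(w,'w1')
for q in ['jaw_top','bar_top','handle','screw_nut','work']:
    print(q,[(np.round(d['uv'],1),round(d['confidence'],2)) for d in spotter.mark_of(w,q)][:4])
E
```

```text
[0.5842 0.0366 0.3195] [ 0.2167  0.3044 -0.4858  1.6513  0.1498  1.2225 -1.6419]
jaw_top [(array([252. , 175.7]), 0.6)]
bar_top [(array([251.8, 184.3]), 0.72)]
handle [(array([119.7, 112.1]), 0.96)]
screw_nut [(array([147.6, 112.4]), 0.96), (array([189.3, 106. ]), 0.49)]
work [(array([185.5, 106.4]), 0.91), (array([ 23., 175.]), 0.88)]
```

View pics/w1.png

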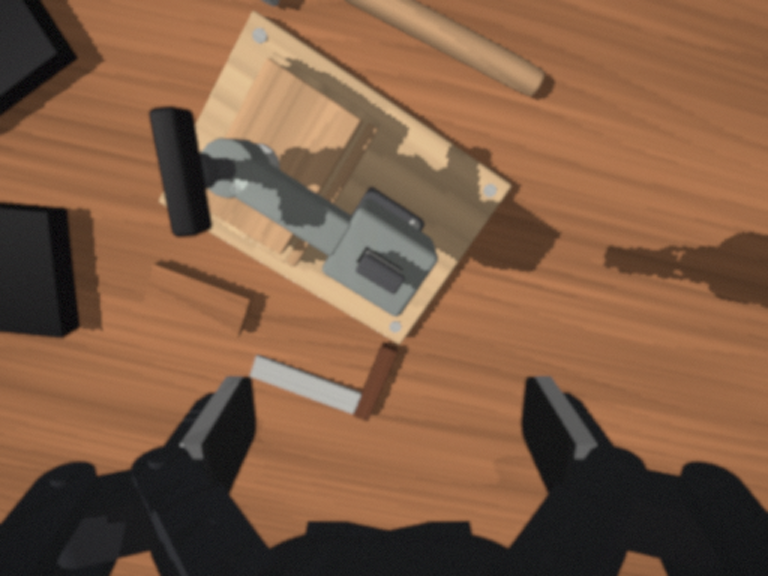

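```bash
python3 - <<'E'
from h import *
np.set_printoptions(precision=4,suppress=True)
s=cam('scene'); d=cam('side'); w=cam('wrist')
print('cap',atz(w,(254,179.5),.192), tri([(s,(220,182)),(d,(236.8,171)),(w,(254,179.5))]))
H=tri([(s,(246.5,197)),(d,(216,192)),(w,(120,114))]);print('handle',H)
N=tri([(s,(246.7,211.7)),(d,(215.4,204.6)),(w,(147.6,112.4))]);print('nut',N)
# cap long axis ends in wrist px (zoomed /1.5)
b=[np.array(p)/1.5 for p in [(364,247),(406,272),(359,266),(397,291)]]
B=[atz(w,p,.192)[:2] for p in b]; print('cap corners',B); v=B[1]-B[0];u=B[3]-B[2]; print(np.degrees(np.arctan2(-v[1],-v[0])),np.degrees(np.arctan2(-u[1],-u[0])),np.linalg.norm(v))
# sleeve edges at guessed z .178
e=[(325,265),(395,313),(355,195),(436,250)]
E=[atz(w,np.array(p)/1.5,.176)[:2] for p in e]
for i,j in((1,0),(3,2)): 
  v=E[j]-E[i]; print('sleeve',np.degrees(np.arctan2(v[1],v[0])),np.linalg.norm(v))
# handle axis
h=[atz(w,np.array(p)/1.5,H[0][2]+.011)[:2] for p in [(171,109),(193,236)]]
v=h[0]-h[1];print('handle ang',np.degrees(np.arctan2(v[1],v[0])),np.linalg.norm(v),(h[0]+h[1])/2)
cv2.imwrite('pics/wz.png',cv2.resize(w['color'][60:230,80:310],None,fx=3.4,fy=3.4,interpolation=cv2.INTER_CUBIC))
E
```

```text
cap [0.5884 0.0395 0.192 ] (array([0.5856, 0.0392, 0.1802]), [np.float64(0.0007466448970804738), np.float64(0.000525989862093841), np.float64(0.00048367480589622146)])
handle (array([0.6232, 0.1483, 0.2218]), [np.float64(0.001240997180558694), np.float64(0.0010535806007088862), np.float64(0.0005432778906300289)])
nut (array([0.6253, 0.1473, 0.1685]), [np.float64(0.00319117711245709), np.float64(0.004148892469347438), np.float64(0.004268794182524831)])
cap corners [array([0.5991, 0.0519]), array([0.59  , 0.0249]), array([0.5874, 0.0524]), array([0.5775, 0.0273])]
71.57007820614628 68.53324902231486 0.028506112274029594
sleeve 66.98805475572252 0.05365414424392687
sleeve 68.868679225223 0.059011785725516984
handle ang 16.231404553774173 0.05826825351933513 [0.6231 0.1422]
```

View pics/wz.png

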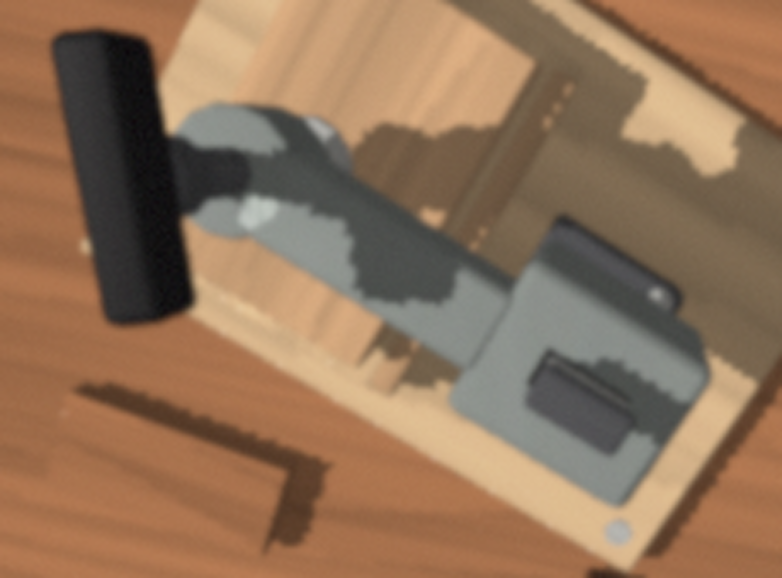

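```bash
python3 - <<'E'
from h import *
np.set_printoptions(precision=4,suppress=True)
s=cam('scene'); d=cam('side'); w=cam('wrist')
L=[(s,(219.3,180.7)),(d,(236.8,169.5)),(w,(250.3,180.3))]
print(tri(L))
for f,p in L: print(atz(f,p,.192))
i=s['color'][160:200,195:255]; j=d['color'][155:195,210:270]
k=w['color'][150:210,220:310]
z=lambda a,f:cv2.resize(a,None,fx=f,fy=f,interpolation=cv2.INTER_NEAREST)
cv2.imwrite('pics/caps.png',np.hstack([z(i,6),z(j,6)]))
cv2.imwrite('pics/capw.png',z(k,8))
E
```

```text
(array([0.5865, 0.0413, 0.1879]), [np.float64(0.0021107647403410318), np.float64(0.001319710224061074), np.float64(0.0018714356728156461)])
[0.5917 0.0431 0.192 ]
[0.585 0.044 0.192]
[0.587  0.0432 0.192 ]
```

View pics/caps.png

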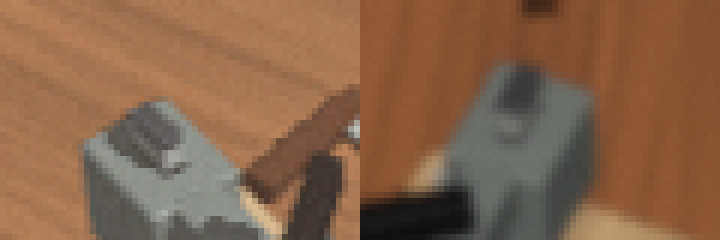

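View pics/capw.png

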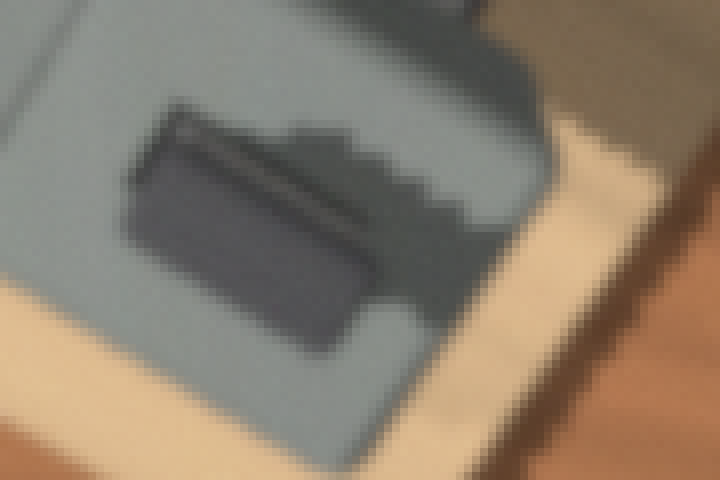

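>>> {"api": "carry_out", "payload": {"series": "0 0 0 -0.166 0.27;0 0 0 -0.166 0.27;0 0 0 -0.166 0.27;0 0 0 -0.166 0.27;0 0 0 -0.166 0.27;0 0 0 -0.166 0.27;0 0 0 0 0.27", "grip_force": 30}}

```text
clock: 4.78
tcp_pos: [0.5834, 0.0349, 0.3193]
orientation: [-2.571, -1.806, -0.0]
contact_force: [-0.2, -0.3, 0.7]
grip_width: 0.0232
```

```bash
python3 - <<'E'
from h import *
np.set_printoptions(precision=4,suppress=True)
o=r.get_obs();print(o['clock'],o['tcp_pos'],o['joints'],o['grip_width'],r.tip_reach)
Rt=Rn.from_rotvec(o['orientation']).as_matrix();print(Rt, np.degrees(np.arctan2(Rt[1,0],Rt[0,0])))
w=cam('wrist');save(w,'w2')
for q in ['jaw_top','bar_top','handle','screw_nut']:
    print(q,[(np.round(d['uv'],1),round(d['confidence'],2)) for d in spotter.mark_of(w,q)][:4])
E
```

```text
4.775 [0.5834 0.0349 0.3193] [ 0.3461  0.3313 -0.6533  1.6451  0.2108  1.2368 -0.6966] 0.023241189716454346 0.008
[[ 0.3393  0.9407  0.    ]
 [ 0.9407 -0.3393  0.0001]
 [ 0.0001 -0.     -1.    ]] 70.16689903601846
jaw_top []
bar_top [(array([263. ,  63.1]), 0.23)]
handle [(array([258.5,  28.5]), 0.66)]
screw_nut [(array([258.1,  44.6]), 0.63)]
```

View pics/w2.png

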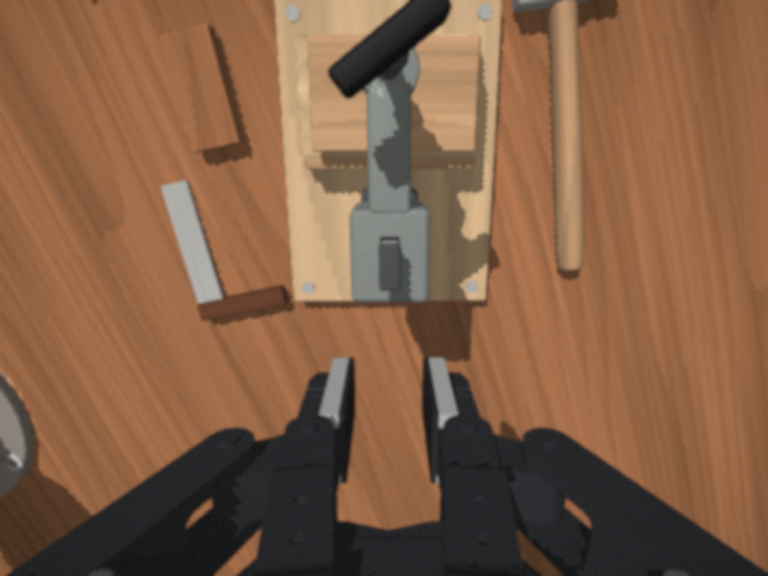

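```bash
python3 - <<'E'
from h import *
np.set_printoptions(precision=4,suppress=True)
w=cam('wrist');o=r.get_obs();Rt=Rn.from_rotvec(o['orientation']).as_matrix();T=np.array(o['tcp_pos'])
for n,p,z in [('cap',(259.7,177.3),.192),('sleeveL',(235,199),.18),('sleeveR',(284,199),.18),('sleeveL',(235,199),.17),('sleeveR',(284,199),.17),('handle',(260,30),.227),('handleA',(228,54.),.232),('handleB',(294,6.),.232)]:
    X=atz(w,p,z); print(n,X,Rt.T@(X-T))
i=w['color'][110:210,210:310]
cv2.imwrite('pics/w2z.png',cv2.resize(i,None,fx=6,fy=6,interpolation=cv2.INTER_CUBIC))
E
```

```text
cap [0.5867 0.0439 0.192 ] [0.0092 0.0002 0.1273]
sleeveL [0.5569 0.029  0.18  ] [-0.0149 -0.0228  0.1393]
sleeveR [0.5999 0.0135 0.18  ] [-0.0149  0.0229  0.1393]
sleeveL [0.555  0.0261 0.17  ] [-0.0183 -0.0236  0.1493]
sleeveR [0.5996 0.01   0.17  ] [-0.0184  0.0238  0.1493]
handle [0.6241 0.148  0.227 ] [0.1198 0.0002 0.0923]
handleA [0.5989 0.1406 0.232 ] [ 0.1043 -0.021   0.0873]
handleB [0.649  0.1532 0.232 ] [0.1331 0.0219 0.0873]
```

View pics/w2z.png

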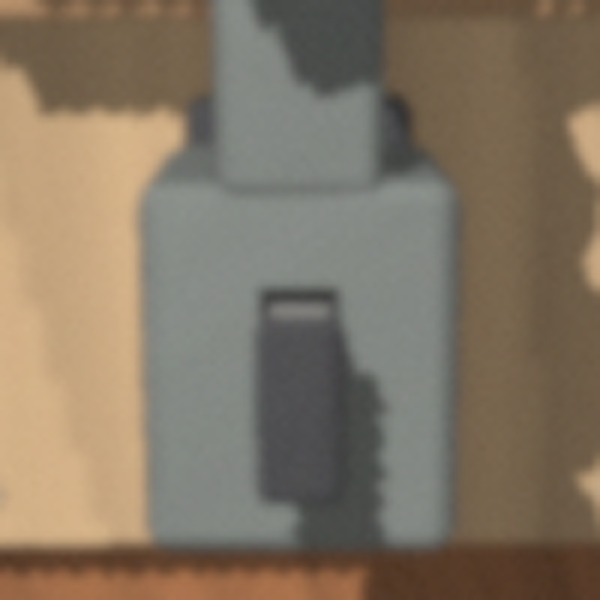

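>>> {"api": "carry_out", "payload": {"series": "0.9 0 3 0 0.27;0 0 4 0 0.27;0 0 3.5 0 0.27;0 0 1 0 0.27;0 0 0 0 0.27;0 0 0 0 0.27"}}

```text
clock: 5.82
tcp_pos: [0.5875, 0.0441, 0.206]
orientation: [2.568, 1.807, 0.004]
contact_force: [0.8, -0.8, 0.0]
grip_width: 0.0235
```

```bash
python3 - <<'E'
from h import *
np.set_printoptions(precision=4,suppress=True)
o=r.get_obs();print(o['clock'],o['tcp_pos'],o['contact_force'])
a=cam('side');b=cam('scene')
z=lambda f,u,v:cv2.resize(f['color'][v-60:v+60,u-60:u+60],None,fx=3.3,fy=3.3,interpolation=cv2.INTER_CUBIC)
cv2.imwrite('pics/c3.png',np.hstack([z(a,225,185),z(b,235,190)]))
E
```

```text
5.825 [0.5875 0.0441 0.206 ] [ 0.7808 -0.7742  0.0308]
```

View pics/c3.png

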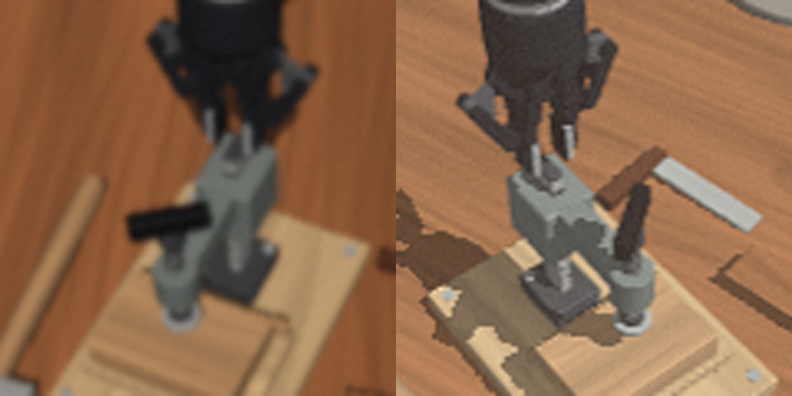

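>>> {"api": "carry_out", "payload": {"series": "0 0 0.7 0 0.27;0 0 0.6 0 0.27;0 0 0.5 0 0.27;0 0 0.5 0 0.27;0 0 0 0 0.27;0 0 0 0 0.27"}}

```text
clock: 6.68
tcp_pos: [0.5865, 0.0439, 0.1814]
orientation: [-2.569, -1.808, -0.0]
contact_force: [0.2, 0.0, 0.1]
grip_width: 0.0232
```

>>> {"api": "carry_out", "payload": {"series": "0 0 0.5 0 0.27;0 0 0.5 0 0.27;0 0 0.5 0 0.27;0 0 0 0 0.27"}}

```text
clock: 7.18
tcp_pos: [0.5868, 0.044, 0.1664]
orientation: [2.569, 1.808, 0.001]
contact_force: [1.3, 0.3, 1.2]
grip_width: 0.0231
```

```bash
python3 - <<'E'
from h import *
np.set_printoptions(precision=4,suppress=True)
o=r.get_obs();print(o['clock'],o['tcp_pos'],o['contact_force'],o['moment'])
a=cam('side');b=cam('scene')
z=lambda f,u,v:cv2.resize(f['color'][v-60:v+60,u-60:u+60],None,fx=3.3,fy=3.3,interpolation=cv2.INTER_CUBIC)
cv2.imwrite('pics/c4.png',np.hstack([z(a,225,185),z(b,235,190)]))
E
```

```text
7.175 [0.5868 0.044  0.1664] [1.3431 0.328  1.2451] [ 0.0646 -0.1775  0.0025]
```

View pics/c4.png

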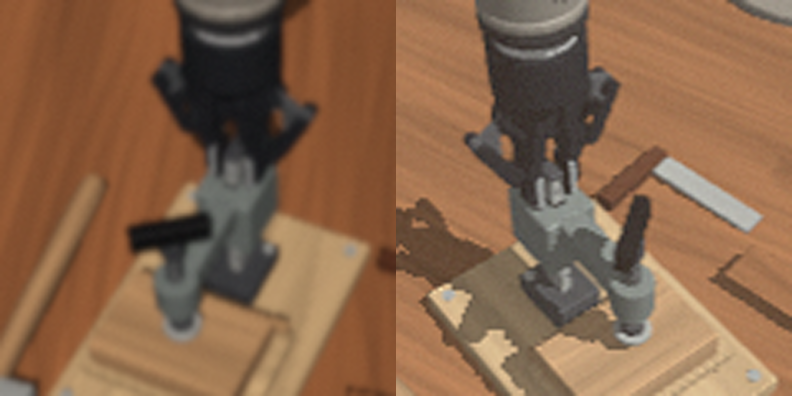

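>>> {"api": "carry_out", "payload": {"series": "0 0 0.5 0 0.27;0 0 0.5 0 0.27;0 0 0.5 0 0.27;0 0 0.5 0 0.27;0 0 0 0 0.27"}}

```text
clock: 7.9
tcp_pos: [0.5862, 0.0435, 0.1458]
orientation: [-2.569, -1.808, 0.001]
contact_force: [-0.1, 0.2, -0.2]
grip_width: 0.0228
```

```bash
cat > look.py <<'E'
from h import *
import sys
np.set_printoptions(precision=4,suppress=True)
o=r.get_obs();print(o['clock'],o['tcp_pos'],o['contact_force'],o['moment'],o['joints'][6])
a=cam('side');b=cam('scene')
z=lambda f,u,v:cv2.resize(f['color'][v-60:v+60,u-60:u+60],None,fx=3.3,fy=3.3,interpolation=cv2.INTER_CUBIC)
cv2.imwrite('pics/%s.png'%sys.argv[1],np.hstack([z(a,225,195),z(b,235,200)]))
E
python3 look.py c5
```

```text
7.9 [0.5862 0.0435 0.1458] [-0.0794  0.2498 -0.2119] [-0.0137  0.0401 -0.0319] -0.8254384314119309
```

View pics/c5.png

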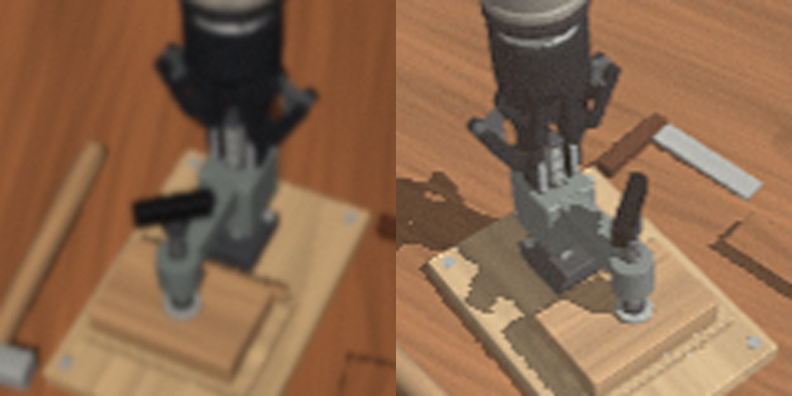

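>>> {"api": "carry_out", "payload": {"series": "0 0 0.4 0 0.27;0 0 0.3 0 0.27;0 0 0 0 0.27;0 0 0 0 0.27"}}

```text
clock: 8.5
tcp_pos: [0.5862, 0.0438, 0.1392]
orientation: [-2.569, -1.808, 0.001]
contact_force: [-2.4, -1.7, 4.3]
grip_width: 0.023
```

>>> {"api": "carry_out", "payload": {"series": "0 0 0.2 0 0.27;0 0 0.2 0 0.27;0 0 0 0 0.27"}}

```text
clock: 8.88
tcp_pos: [0.5863, 0.0436, 0.1379]
orientation: [2.568, 1.807, -0.002]
contact_force: [-11.0, -3.7, 25.5]
grip_width: 0.0234
```

```bash
python3 look.py c6
```

```text
8.875 [0.5863 0.0436 0.1379] [-11.0343  -3.6673  25.5382] [-0.7294  2.5003  0.0463] -0.8343707483635475
```

View pics/c6.png

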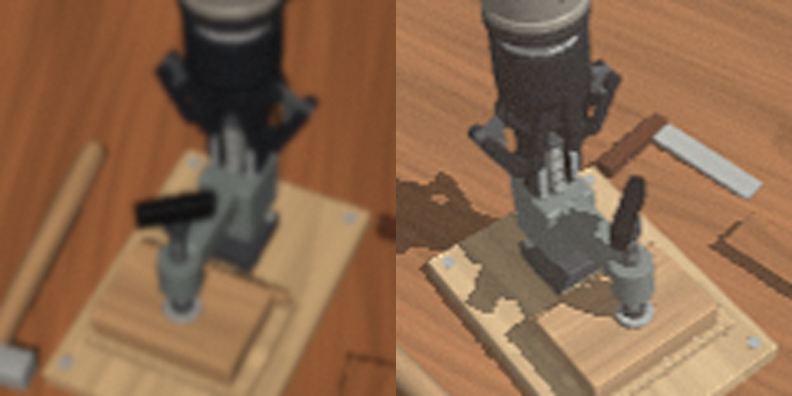

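>>> {"api": "carry_out", "payload": {"series": "0 0 -0.15 0 0.27;0 0 0 0 0.27"}}

```text
clock: 9.22
tcp_pos: [0.5862, 0.0436, 0.138]
orientation: [2.568, 1.808, -0.001]
contact_force: [-6.3, -2.9, 14.7]
grip_width: 0.0234
```

```bash
python3 - <<'E'
from h import *
np.set_printoptions(precision=4,suppress=True)
o=r.get_obs();print(o['clock'],o['tcp_pos'],o['contact_force'])
s=cam('scene');d=cam('side');w=cam('wrist');save(w,'w7')
for q in ['jaw_top','handle','screw_nut','foot']:
  for n,f in (('s',s),('d',d),('w',w)):
    print(n,q,[(np.round(x['uv'],1),round(x['confidence'],2)) for x in spotter.mark_of(f,q)][:4])
z=lambda f,u,v:cv2.resize(f['color'][v-40:v+40,u-50:u+50],None,fx=7.5,fy=7.5,interpolation=cv2.INTER_CUBIC)
cv2.imwrite('pics/s7.png',z(s,240,205));cv2.imwrite('pics/d7.png',z(d,225,205))
E
```

```text
9.225 [0.5862 0.0436 0.138 ] [-6.3184 -2.857  14.6879]
s jaw_top [(array([224.8, 190.3]), 0.61), (array([215.5, 179.8]), 0.51)]
d jaw_top [(array([236.4, 183.2]), 0.68), (array([239.6, 165.4]), 0.6)]
w jaw_top [(array([258. , 259.3]), 0.92)]
s handle [(array([244.1, 205.2]), 0.54)]
d handle [(array([217.7, 200.1]), 0.54)]
w handle []
s screw_nut [(array([245.3, 217.2]), 0.56), (array([217.7, 177.5]), 0.37)]
d screw_nut [(array([221.2, 210.7]), 0.65)]
w screw_nut [(array([261.7,  21.2]), 0.92)]
s foot [(array([246.2, 234.9]), 0.48)]
d foot [(array([221.3, 230.6]), 0.48)]
w foot []
```

View pics/s7.png

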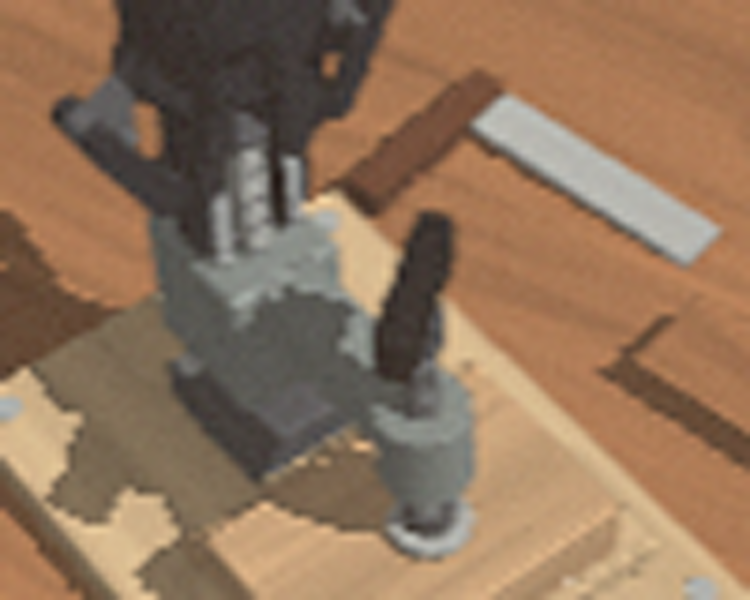

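View pics/d7.png

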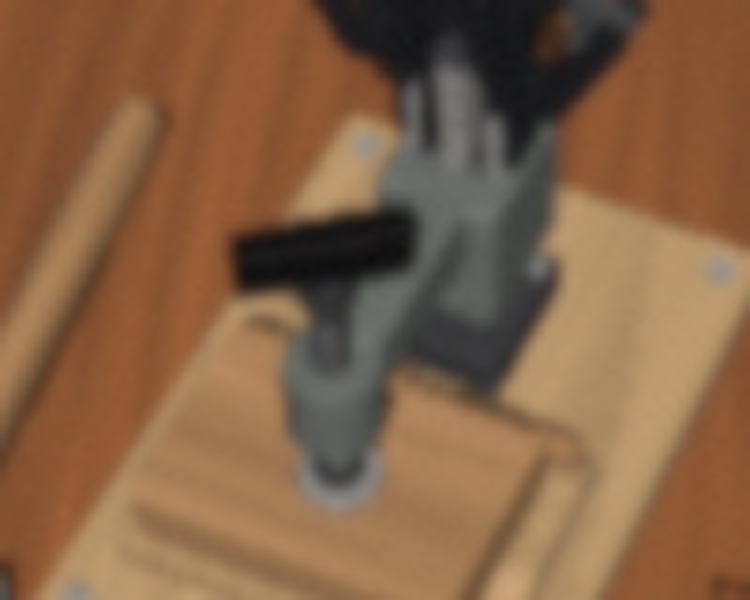

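View pics/w7.png

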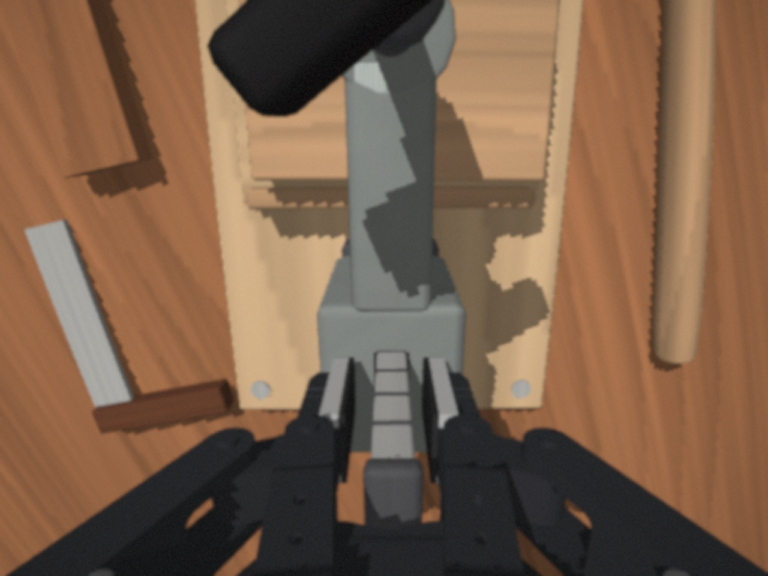

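```bash
python3 - <<'E'
from h import *
np.set_printoptions(precision=4,suppress=True)
s=cam('scene');d=cam('side')
print('foot',tri([(s,(247.3,235)),(d,(220.3,229.3))]))
print('handle',tri([(s,(245.3,204.3)),(d,(218.3,197.9))]))
# corner of blank top nearest: scene (250,595)?;
# initial foot from zoom_s,zoom_d
print('foot0',tri([(s,(436/4.5+150,392/4.5+140)),(d,(382/4.5+135,364/4.5+140))]))
# arm boss top centre
print('nut now',tri([(s,(425/7.5+190,405/7.5+165)),(d,(338/7.5+175,375/7.5+165))]))
print('nut0',tri([(s,(433/4.5+150,325/4.5+140)),(d,(375/4.5+135,298/4.5+140))]))
E
```

```text
foot (array([0.6232, 0.1482, 0.0608]), [np.float64(0.00017031746132879536), np.float64(0.00017031746132878926)])
handle (array([0.6215, 0.1428, 0.1904]), [np.float64(0.0020623017122334843), np.float64(0.002062301712233571)])
foot0 (array([0.6226, 0.1466, 0.0973]), [np.float64(0.0012405907832442487), np.float64(0.0012405907832442034)])
nut now (array([0.6197, 0.146 , 0.1267]), [np.float64(0.0006525985391115872), np.float64(0.0006525985391115224)])
nut0 (array([0.6227, 0.146 , 0.1612]), [np.float64(0.001422087400551747), np.float64(0.0014220874005517851)])
```

```bash
python3 - <<'E'
from h import *
np.set_printoptions(precision=4,suppress=True)
f=cam('wrist');o=r.get_obs();Rt=Rn.from_rotvec(o['orientation']).as_matrix();T=np.array(o['tcp_pos'])
c=f['color'][60:220,200:320];cv2.imwrite('pics/arm.png',cv2.resize(c,None,fx=3.6,fy=3.6,interpolation=cv2.INTER_NEAREST))
# colour metric: wood is red>blue ; grey neutral
g=cv2.GaussianBlur(f['color'].astype(float),(0,0),0.7); m=g[...,2]-g[...,0]
L=[];Rr=[]
for v in range(60,200,4):
    row=m[v]; th=None
    # grey centre
    cu=260
    def cross(step):
        u=cu
        while 215<u<310:
            a,b=row[u],row[u+step]
            if a<22<=b: return u+step*(22-a)/(b-a)
            u+=step
        return None
    L.append((cross(-1),v));Rr.append((cross(1),v))
for l,q in zip(L,Rr): print(l[1],l[0],q[0],m[l[1],250:270:8].round(0))
E
```

```text
60 230.4146466552779 289.50448888193307 [-0.  1.  0.]
64 230.6654361516994 290.15661994612503 [ 0. -0. -0.]
68 230.67179842832795 290.2714942974376 [1. 0. 1.]
72 230.82704806907697 290.17214915118313 [ 1. -1. -1.]
76 230.93557203302242 290.03248883225916 [ 0. -2. -1.]
80 231.00415031561866 289.8859653811224 [ 1. -1.  0.]
84 231.10843868072672 289.9661379742744 [0. 1. 0.]
88 231.2083734523142 289.73152548641536 [ 0. -0. -0.]
92 231.49270587464022 289.65002289180825 [ 0. -0. -1.]
96 231.63004776664812 289.436845614324 [ 0.  0. -0.]
100 231.81217509863083 289.34326882240083 [ 0. -0.  1.]
104 231.7912768765271 289.2327352117329 [ 0. -1.  0.]
108 231.94463646467435 289.209535960276 [0. 0. 0.]
112 232.09432684778238 289.1405325525102 [1. 1. 1.]
116 232.19427415128933 288.92816950491437 [1. 0. 0.]
120 231.1804976417772 289.0409472158215 [ 1. -0. -0.]
124 231.0989925609279 288.96876499935877 [-0.  1. -0.]
128 231.4286898854595 288.73946955514106 [ 0.  0. -0.]
132 231.45928966270367 288.6270550203533 [-0.  0. -0.]
136 231.87466925844353 288.67845282376766 [ 0. -0. -0.]
140 231.80013118340878 288.5540017215002 [ 0. -2.  0.]
144 231.961894114435 288.47238879857105 [-0. -1. -0.]
148 232.02082423471222 288.4269894081279 [ 0. -0.  0.]
152 232.23156855470387 288.31662134201235 [0. 0. 1.]
156 232.33873856810558 288.1919165423554 [0. 0. 0.]
160 230.97494219964628 289.80315898391416 [ 0. -0. -0.]
164 229.17245677296873 291.5370065780393 [-0. -0. -0.]
168 228.44190915837243 292.14060026065386 [-1. -0. -0.]
172 227.13404084903422 294.9946644909912 [ 1.  0. -1.]
176 223.78328860441 297.2202179714321 [ 1. -0. -0.]
180 222.35398872564602 298.94960270990236 [-0. -1.  0.]
184 220.75302390544772 300.6047602715057 [0. 2. 1.]
188 219.3973705891516 302.1035845870184 [-0.  1.  0.]
192 217.86751613326868 303.57089209603816 [ 1.  0. -1.]
196 216.3932261619962 305.324904266619 [-0.  0.  1.]
```

View pics/arm.png

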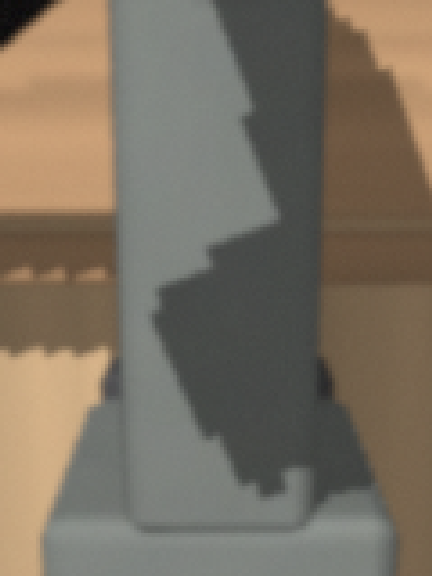

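```bash
cat > tilt.py <<'E'
from h import *
np.set_printoptions(precision=4,suppress=True)
def tilt(v0=68,v1=157,cu=260,th=22):
    f=cam('wrist');o=r.get_obs();Rt=Rn.from_rotvec(o['orientation']).as_matrix();T=np.array(o['tcp_pos'])
    g=cv2.GaussianBlur(f['color'].astype(float),(0,0),0.7); m=g[...,2]-g[...,0]
    xs=[];zs=[];ys=[]
    for v in range(v0,v1):
        row=m[v];e=[]
        for st in(-1,1):
            u=cu
            while not(row[u]<th<=row[u+st]): u+=st
            e.append(u+st*(th-row[u])/(row[u+st]-row[u]))
        C=[];D=[]
        for u in e:
            c,d=ray(f,(u,v)); C=Rt.T@(c-T); D.append(Rt.T@d)
        # normalise rays so that y difference = 26 mm at equal distance along tool z
        a,b=D[0]/D[0][2],D[1]/D[1][2]
        h=.026/abs(b[1]-a[1]); X=C+(a+b)/2*h
        xs.append(X[0]);zs.append(X[2]);ys.append(X[1])
    p=np.polyfit(xs,zs,1); rs=np.std(np.polyval(p,xs)-zs)
    print('x',xs[0],xs[-1],'z at x',zs[0],zs[-1],'slope(tool z per x)',p,'resid',rs,'=> tilt',-p[0],'y',ys[0],ys[-1])
if __name__=='__main__': tilt()
E
python3 tilt.py
```

```text
x 0.08975852436230844 0.05119251788401241 z at x 0.009880768696851616 0.007960462633860965 slope(tool z per x) [0.0859 0.0033] resid 0.0009261886993245686 => tilt -0.08592527546243894 y -1.5041340504669525e-06 -3.039203015814504e-05
```

```bash
cat > tilt.py <<'E'
from h import *
np.set_printoptions(precision=4,suppress=True)
def tilt(v0=68,v1=157,cu=260):
    f=cam('wrist');o=r.get_obs();Rt=Rn.from_rotvec(o['orientation']).as_matrix();T=np.array(o['tcp_pos'])
    m=f['color'][...,2].astype(float)-f['color'][...,0]
    m=cv2.GaussianBlur(m,(0,0),0.6)
    xs=[];zs=[];W=[]
    for v in range(v0,v1):
        row=m[v];e=[]
        for st in(-1,1):
            u=cu
            while row[u]<15: u+=st
            bg=np.median(row[u+st*3:u+st*9:st]); th=bg/2
            u=cu
            while not(row[u]<th<=row[u+st]): u+=st
            e.append(u+st*(th-row[u])/(row[u+st]-row[u]))
        W.append(e)
        D=[]
        for u in e:
            c,d=ray(f,(u,v)); C=Rt.T@(c-T); D.append(Rt.T@d)
        a,b=D[0]/D[0][2],D[1]/D[1][2]
        h=.026/abs(b[1]-a[1]); X=C+(a+b)/2*h
        xs.append(X[0]);zs.append(X[2])
    xs=np.array(xs);zs=np.array(zs)
    p=np.polyfit(xs,zs,1);res=np.polyval(p,xs)-zs
    k=abs(res)<1.5*res.std(); p=np.polyfit(xs[k],zs[k],1)
    print('x',xs[0],xs[-1],'z',zs[0],zs[-1],'p',p,'resid',res.std(),'=> tilt',-p[0])
    W=np.array(W);print(np.c_[np.arange(v0,v1),W,W[:,1]-W[:,0]][::8])
if __name__=='__main__': tilt()
E
python3 tilt.py
```

```text
x 0.089571351266649 0.05112078893520612 z 0.008012488031633791 0.008139495418123505 p [-0.0046  0.009 ] resid 0.00038766120764272807 => tilt 0.004626857425546722
[[ 68.     229.9083 290.3104  60.402 ]
 [ 76.     230.22   290.0618  59.8418]
 [ 84.     230.4377 289.8252  59.3875]
 [ 92.     230.6789 289.6443  58.9654]
 [100.     231.0543 289.3532  58.299 ]
 [108.     231.182  289.1931  58.0111]
 [116.     231.4062 288.9176  57.5114]
 [124.     231.3272 288.734   57.4067]
 [132.     231.5713 288.465   56.8937]
 [140.     231.8373 288.2703  56.433 ]
 [148.     232.1144 288.149   56.0346]
 [156.     232.0552 287.8843  55.8291]]
```

```bash
python3 - <<'E'
from h import *
np.set_printoptions(precision=4,suppress=True)
s=cam('scene');d=cam('side')
S=lambda u,v:(s,(u/4.5+150,v/4.5+140)); D=lambda u,v:(d,(u/4.5+135,v/4.5+140))
A=tri([S(265,205),D(440,116)]);B=tri([S(325,165),D(512,134)]);print(A,B)
# expected corners if jaw top at z
c=np.array([.5865,.0437]);x=np.array([.339,.941]);y=np.array([-.941,.339])
for z in (.165,.17,.175,.18):
  P=[[*(c-.03*x+k*.025*y),z] for k in(-1,1)]
  a=proj(s,P);b=proj(d,P);print(z,(a-[150,140])*4.5,(b-[135,140])*4.5)
# foot disc projection now, for various z of underside
E
```

```text
(array([0.6008, 0.0109, 0.1662]), [np.float64(0.0022377747918384664), np.float64(0.0022377747918384708)]) (array([0.5559, 0.0239, 0.1684]), [np.float64(0.0021261779587247046), np.float64(0.0021261779587246903)])
0.165 [[259.1096 199.6951]
 [326.631  162.8957]] [[441.1937 116.2233]
 [516.0348 141.6032]]
0.17 [[258.2826 194.0424]
 [326.0747 157.221 ]] [[440.9113 110.6035]
 [516.0382 136.0133]]
0.175 [[257.4498 188.3465]
 [325.5146 151.504 ]] [[440.6268 104.9407]
 [516.0416 130.3801]]
0.18 [[256.6112 182.6069]
 [324.9506 145.7444]] [[440.3403  99.2345]
 [516.0451 124.7031]]
```

```bash
python3 - <<'E'
from h import *
np.set_printoptions(precision=3,suppress=True)
for n,boxes in (('scene',{'blank':(322,350,90,45),'blankfront':(345,370,65,28),'bedcorner':(340,395,90,30),'boss':(355,312,30,30)}),('side',{'blank':(285,330,45,40),'blankfr':(310,350,60,28),'bed':(330,375,60,30),'boss':(312,300,30,34)})):
    f=cam(n);b=cv2.resize(f['color'],None,fx=1.5,fy=1.5,interpolation=cv2.INTER_CUBIC);a=cv2.imread('pics/%s0.png'%n)
    for k,(x,y,w,h) in boxes.items():
        t=a[y:y+h,x:x+w];R=20 if k!='boss' else 45
        sr=b[y-R:y+h+R,x-R:x+w+R];m=cv2.matchTemplate(sr,t,cv2.TM_CCOEFF_NORMED)
        _,mx,_,l=cv2.minMaxLoc(m)
        def sub(c): d=c[0]-2*c[1]+c[2]; return (c[0]-c[2])/(2*d) if d else 0
        X,Y=l; dx=X-R+(sub(m[Y,X-1:X+2]) if 0<X<m.shape[1]-1 else 0);dy=Y-R+(sub(m[Y-1:Y+2,X]) if 0<Y<m.shape[0]-1 else 0)
        print(n,k,'shift px',np.array([dx,dy])/1.5,round(mx,3))
    P=np.array([[.628,.15,.07],[.628,.15,.065],[.5865,.0437,.17],[.5865,.0437,.165],[.624,.147,.17],[.624,.147,.165]]);q=proj(f,P);print(n,'5mm down:',q[1]-q[0],q[3]-q[2],q[5]-q[4])
E
```

```text
scene blank shift px [0.32  0.919] 0.883
scene blankfront shift px [0.014 0.976] 0.951
scene bedcorner shift px [0.013 0.113] 0.978
scene boss shift px [-0.001  7.451] 0.837
scene 5mm down: [0.034 1.05 ] [0.132 1.257] [0.041 1.237]
side blank shift px [-1.631  0.737] 0.824
side blankfr shift px [-0.028  1.085] 0.985
side bed shift px [-0.148  0.348] 0.993
side boss shift px [0.387 7.169] 0.839
side 5mm down: [0.122 1.015] [0.051 1.238] [0.135 1.195]
```

>>> {"api": "carry_out", "payload": {"series": "0 0 -0.5 0 0.27;0 0 -2 0 0.27;0 0 -4 0 0.27;0 0 -4.5 0 0.27;0 0 -4.5 0 0.4;3 0 -1 0 0.7;4 0 0 0 0.7;0 0 0 0 0.7"}}

```text
clock: 11.42
tcp_pos: [0.6101, 0.1141, 0.3032]
orientation: [-2.562, -1.815, -0.005]
contact_force: [0.4, -0.7, -0.8]
grip_width: 0.0597
```

```bash
python3 look.py c8; python3 - <<'E'
from h import *
np.set_printoptions(precision=4,suppress=True)
w=cam('wrist');save(w,'w8')
for q in ['jaw_top','handle','screw_nut']:
    print(q,[(np.round(d['uv'],1),round(d['confidence'],2)) for d in spotter.mark_of(w,q)][:4])
for n,boxes in (('scene',{'blankfront':(345,370,65,28)}),('side',{'blankfr':(310,350,60,28)})):
    f=cam(n);b=cv2.resize(f['color'],None,fx=1.5,fy=1.5,interpolation=cv2.INTER_CUBIC);a=cv2.imread('pics/%s0.png'%n)
    for k,(x,y,ww,h) in boxes.items():
        t=a[y:y+h,x:x+ww];R=20
        m=cv2.matchTemplate(b[y-R:y+h+R,x-R:x+ww+R],t,cv2.TM_CCOEFF_NORMED)
        _,mx,_,(X,Y)=cv2.minMaxLoc(m);c=m[Y-1:Y+2,X]
        print(n,(Y-R+(c[0]-c[2])/(2*(c[0]-2*c[1]+c[2])))/1.5,mx)
E
```

```text
11.425 [0.6101 0.1141 0.3032] [ 0.424  -0.7387 -0.8228] [-0.04    0.0369  0.0014] -0.8413989826757847
jaw_top [(array([257.1, 239.1]), 0.7)]
handle [(array([259.3, 153.1]), 0.95)]
screw_nut [(array([256.5, 141. ]), 0.85), (array([259.3, 237.8]), 0.42)]
scene 0.96542627 0.9511169195175171
side 1.0599995 0.9847229719161987
```

View pics/w8.png

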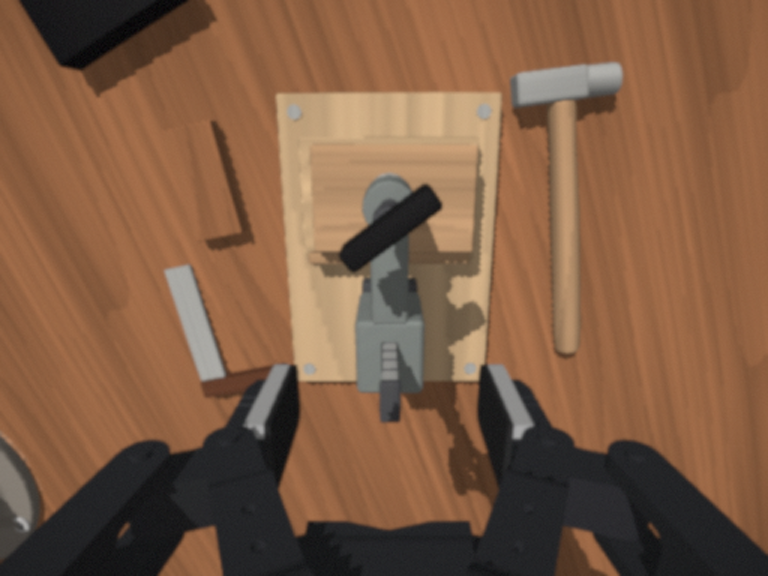

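View pics/c8.png

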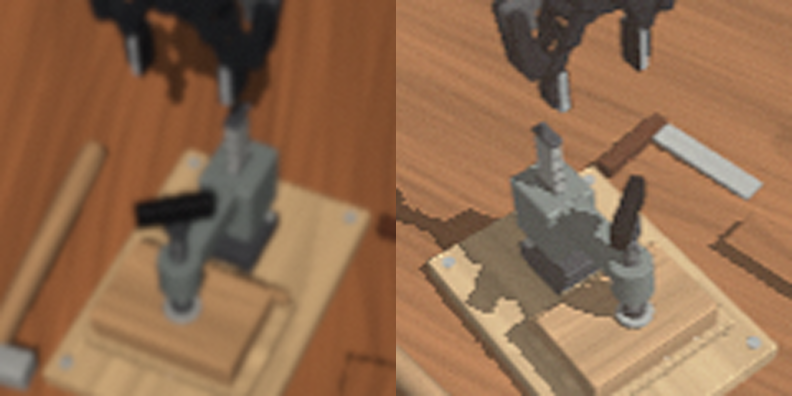

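```bash
python3 - <<'E'
from h import *
np.set_printoptions(precision=4,suppress=True)
w=cam('wrist');s=cam('scene');d=cam('side')
o=r.get_obs();Rt=Rn.from_rotvec(o['orientation']).as_matrix();T=np.array(o['tcp_pos'])
M={}
for n,f in(('w',w),('s',s),('d',d)):
    t=spotter.trace(f,'handle'); 
    for k in t[:3]:
        m=k['pixels']; print(n,k['uv'],round(k['confidence'],2),m.sum())
    M[n]=t[0]['pixels'] if t else None
m=M['w'].astype(np.uint8); r0=cv2.minAreaRect(np.argwhere(m)[:,::-1].astype(np.float32)); print(r0)
box=cv2.boxPoints(r0)
c=r0[0]
for z in(.19,.196,.2): print(z,atz(w,c,z),Rt.T@(atz(w,c,z)-T))
B=[atz(w,b,.198)[:2] for b in box]
for i in range(4):
    v=B[(i+1)%4]-B[i];print(np.linalg.norm(v),np.degrees(np.arctan2(v[1],v[0])))
L=[(w,c)]
for n,f in(('s',s),('d',d)):
    p=np.argwhere(M[n])[:,::-1]; 
    if 20<len(p)<2000: L.append((f,cv2.minAreaRect(p.astype(np.float32))[0])); print(n,L[-1][1])
print(tri(L)); print('yaw',np.degrees(np.arctan2(Rt[1,0],Rt[0,0])))
E
```

```text
w [258.1, 145.3] 0.84 1695
w [255.2, 185.4] 0.22 5662
s [245.5, 206.7] 0.74 192
d [217.2, 199.7] 0.54 287
((256.96002197265625, 147.77999877929688), (27.999998092651367, 77.79998779296875), 53.13010025024414)
0.19 [0.6207 0.1449 0.19  ] [ 0.0371 -0.0019  0.1118]
0.196 [0.6211 0.1458 0.196 ] [ 0.0381 -0.0019  0.1058]
0.2 [0.6214 0.1464 0.2   ] [ 0.0387 -0.0019  0.1018]
0.059607438723918105 16.752347449955483
0.021206315020164842 -71.44394280742674
0.06089554139158862 -162.33083124756226
0.022178657571267687 105.16898199922893
s (244.70411682128906, 205.8109588623047)
d (218.7941131591797, 199.6764678955078)
(array([0.6209, 0.1423, 0.183 ]), [np.float64(0.0015443851611087614), np.float64(0.0014811109943027943), np.float64(0.0019485499852546046)])
yaw 70.25821518120415
```

```bash
python3 - <<'E'
from h import *
np.set_printoptions(precision=4,suppress=True)
w=cam('wrist');s=cam('scene');d=cam('side')
o=r.get_obs();Rt=Rn.from_rotvec(o['orientation']).as_matrix();T=np.array(o['tcp_pos'])
L=[]
for n,f,(x,y,ww,h),th in(('w',w,(220,115,80,75),35),('s',s,(225,185,40,40),60),('d',d,(195,183,45,32),40)):
    m=(f['color'].max(2)[y:y+h,x:x+ww]<th).astype(np.uint8)
    k,lab,st,ce=cv2.connectedComponentsWithStats(m); i=1+np.argmax(st[1:,4])
    p=(np.argwhere(lab==i)[:,::-1]+[x,y]).astype(np.float32); rr=cv2.minAreaRect(p); print(n,rr,len(p),p.mean(0)); L.append((f,rr[0]))
    if n=='w': box=cv2.boxPoints(rr)
print(tri(L),tri(L[1:]))
for z in(.19,.196,.2): print(z,atz(w,L[0][1],z),Rt.T@(atz(w,L[0][1],z)-T))
B=[atz(w,b,.198)[:2] for b in box]
for i in range(4):
    v=B[(i+1)%4]-B[i];print(np.linalg.norm(v),np.degrees(np.arctan2(v[1],v[0])))
E
```

```text
w ((259.1499938964844, 152.04998779296875), (18.68133544921875, 73.67286682128906), 52.12501525878906) 1149 [258.7502 152.5222]
s ((243.8000030517578, 200.10000610351562), (0.9486832022666931, 4.110960960388184), 18.434947967529297) 6 [243.6667 200.1667]
d ((218.1154022216797, 198.57693481445312), (7.844644546508789, 23.141700744628906), 78.69007110595703) 165 [218.2727 198.2   ]
(array([0.6206, 0.1425, 0.1969]), [np.float64(0.0012451601029252245), np.float64(0.0046907314754948875), np.float64(0.0038987981465903425)]) (array([0.6197, 0.1413, 0.1957]), [np.float64(0.004226398158660192), np.float64(0.004226398158660202)])
0.19 [0.6212 0.142  0.19  ] [ 0.0341 -0.0003  0.1118]
0.196 [0.6216 0.143  0.196 ] [ 0.0352 -0.0003  0.1058]
0.2 [0.6218 0.1437 0.2   ] [ 0.0359 -0.0003  0.1018]
0.05690227838644119 18.12397443391793
0.01425676710929144 -70.49540859694379
0.05771772158948394 -161.24581582361068
0.014894834623222521 106.32169807890811
```

>>> {"api": "carry_out", "payload": {"series": "3.5 0 0 -0.185 0.5;0 0 0 -0.185 0.5;0 0 0 -0.185 0.5;0 0 0 -0.185 0.5;0 0 0 -0.185 0.5;0 0 0 -0.185 0.5;0 0 0 -0.185 0.5;0 0 0 -0.185 0.5"}}

```text
clock: 13.28
tcp_pos: [0.6219, 0.1426, 0.3018]
orientation: [-0.668, -3.07, 0.0]
contact_force: [-0.9, 0.8, -0.1]
grip_width: 0.0427
```

>>> {"api": "carry_out", "payload": {"series": "0 0 0 -0.185 0.5;0 0 0 -0.185 0.5;0 0 0 -0.185 0.5;0 0 0 -0.185 0.5;0 0 4 0 0.5;0 0 3 0 0.5;0 0 0 0 0.5"}}

```text
clock: 14.15
tcp_pos: [0.6208, 0.1416, 0.2295]
orientation: [0.477, -3.101, 0.001]
contact_force: [-0.2, -0.0, -0.0]
grip_width: 0.0426
```

```bash
python3 look.py c9; python3 - <<'E'
from h import *
np.set_printoptions(precision=4,suppress=True)
w=cam('wrist');save(w,'w9')
o=r.get_obs();Rt=Rn.from_rotvec(o['orientation']).as_matrix();T=np.array(o['tcp_pos']);print(o['joints'],Rt)
for y in(-1,1):
  pass
print('TCP-axis proj at z=.2,.19',proj(w,[[T[0],T[1],.2],[T[0],T[1],.19]]))
m=(w['color'].max(2)<35).astype(np.uint8); cv2.imwrite('pics/m9.png',m*255)
E
```

```text
14.15 [0.6208 0.1416 0.2295] [-0.2106 -0.0259 -0.0202] [ 0.0052 -0.0179 -0.0105] 1.0739754764431502
[ 0.4012  0.661  -1.0939  1.6033  0.611   1.2564  1.0741] [[-0.9538 -0.3005  0.0018]
 [-0.3005  0.9538  0.001 ]
 [-0.002   0.0004 -1.    ]]
TCP-axis proj at z=.2,.19 [[257.9284 234.5656]
 [257.9576 227.618 ]]
```

View pics/w9.png

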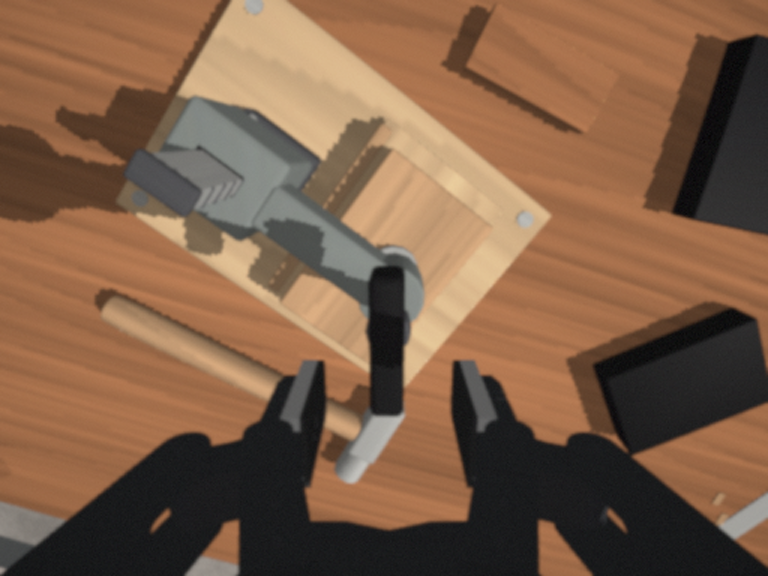

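View pics/c9.png

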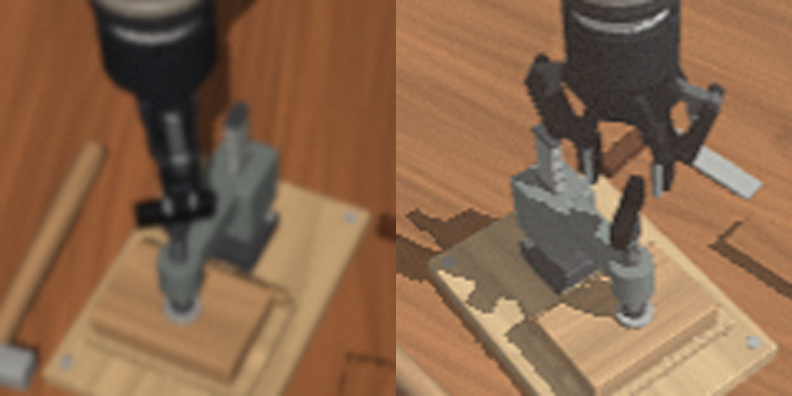

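```bash
python3 - <<'E'
from h import *
np.set_printoptions(precision=4,suppress=True)
w=cam('wrist')
cv2.imwrite('pics/w9z.png',cv2.resize(np.clip(w['color'][165:285,215:300].astype(float)*2.5,0,255).astype(np.uint8),None,fx=5,fy=5,interpolation=cv2.INTER_CUBIC))
o=r.get_obs();Rt=Rn.from_rotvec(o['orientation']).as_matrix();T=np.array(o['tcp_pos'])
for z in(.19,.195,.2,.205):
  P=[Rt.T@(atz(w,p,z)-T) for p in((258.5,178.7),(258.5,270),(247.5,225),(270,225))]
  print(z,P[0]-P[1],(P[0]+P[1])/2,(P[3]-P[2])[1])
E
```

```text
0.19 [ 0.0621 -0.     -0.0002] [0.0002 0.0005 0.0436] 0.01402766328900774
0.195 [ 0.0603 -0.     -0.0002] [0.0024 0.0005 0.0386] 0.013633442333930264
0.2 [ 0.0586 -0.     -0.0001] [0.0046 0.0005 0.0336] 0.013239221378852788
0.205 [ 0.0568 -0.     -0.0001] [0.0068 0.0005 0.0286] 0.012845000423775312
```

View pics/w9z.png

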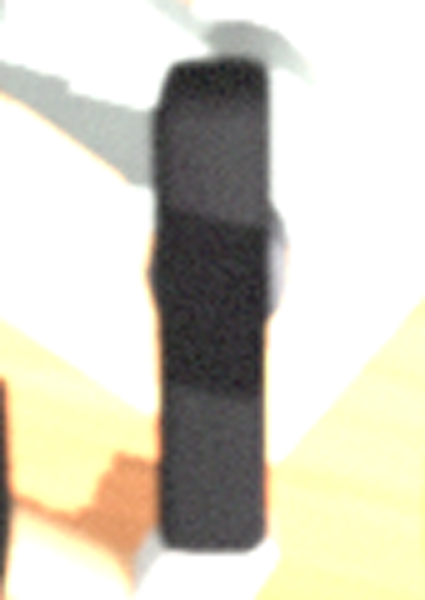

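>>> {"api": "carry_out", "payload": {"series": "0 0.05 2.5 0 0.5;0 0 2.3 0 0.5;0 0 0.5 0 0.5;0 0 0 0 0.5;0 0 0 0 0.1;0 0 0 0 0.1;0 0 0 0 0.1;0 0 0 0 0.1", "grip_force": 60}}

```text
clock: 15.35
tcp_pos: [0.6223, 0.1431, 0.18]
orientation: [-0.477, 3.104, -0.001]
contact_force: [-0.9, -1.1, 6.2]
grip_width: 0.0171
```

```bash
python3 look.py c10; python3 -c "
from h import *
w=cam('wrist');save(w,'w10')"
```

```text
15.35 [0.6223 0.1431 0.18  ] [-0.88   -1.1385  6.2028] [-0.3804  0.1794  0.0594] 1.035171693158743
```

View pics/w10.png

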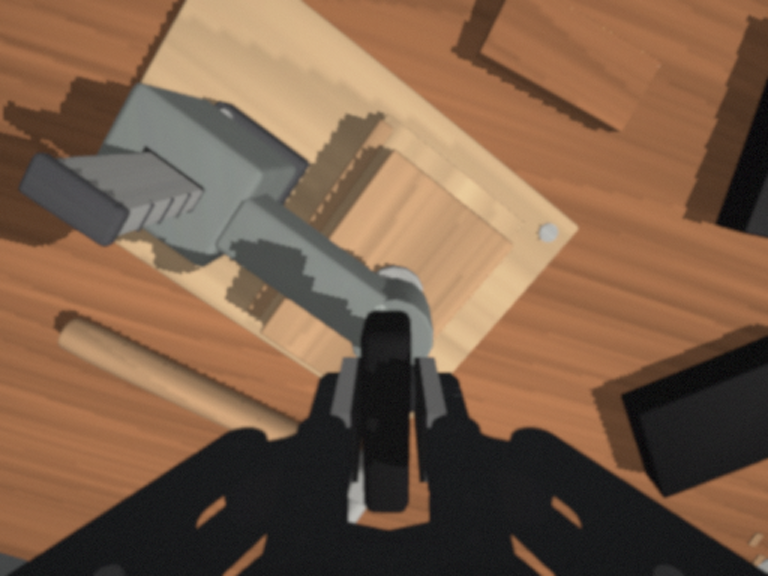

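View pics/c10.png

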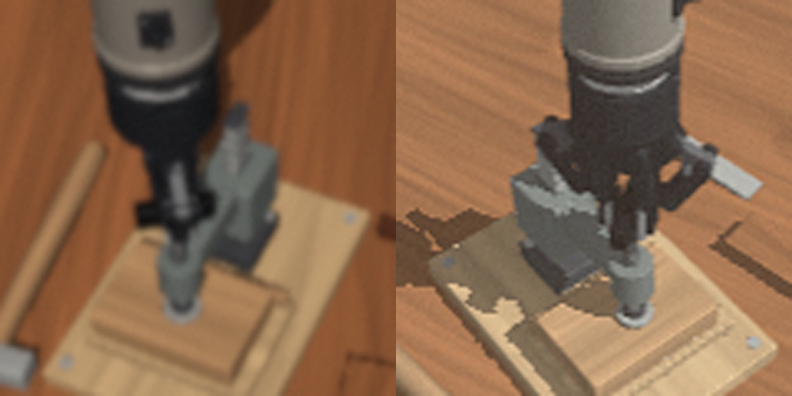

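>>> {"api": "carry_out", "payload": {"series": "0 0 0 0 0.1;0 0 0 0 0.1"}}

```text
clock: 15.75
tcp_pos: [0.6223, 0.1431, 0.18]
orientation: [-0.477, 3.104, -0.001]
contact_force: [-1.1, -1.3, 5.1]
grip_width: 0.017
```

```bash
python3 look.py c10b
```

```text
15.75 [0.6223 0.1431 0.18  ] [-1.133  -1.3245  5.1499] [-0.3471  0.2435  0.0181] 1.0351679656188542
```

>>> {"api": "carry_out", "payload": {"series": "0 0 -0.25 0.1 0.1;0 0 0 0.1 0.1;0 0 0 0 0.1"}}

```text
clock: 16.23
tcp_pos: [0.622, 0.1427, 0.1803]
orientation: [-0.166, 3.137, -0.0]
contact_force: [5.2, 1.2, -10.2]
grip_width: 0.017
```

```bash
python3 look.py c11
```

```text
16.225 [0.622  0.1427 0.1803] [  5.2199   1.1504 -10.2313] [ 0.3396 -1.0532  0.1285] 0.860166649473768
```

>>> {"api": "carry_out", "payload": {"series": "0 0 0.15 0.1 0.1;0 0 0 0.1 0.1;0 0 0 0.1 0.1;0 0 0 0.1 0.1"}}

```text
clock: 16.82
tcp_pos: [0.622, 0.1425, 0.1799]
orientation: [0.463, 3.107, -0.001]
contact_force: [1.5, -3.0, -4.1]
grip_width: 0.0168
```

```bash
cat > st.py <<'E'
from h import *
np.set_printoptions(precision=3,suppress=True)
o=r.get_obs();print(o['clock'],o['tcp_pos'],'F',o['contact_force'],'M',o['moment'],'j7',o['joints'][6],o['grip_width'])
Rt=Rn.from_rotvec(o['orientation']).as_matrix();print('toolx deg',np.degrees(np.arctan2(Rt[1,0],Rt[0,0])))
E
python3 st.py
```

```text
16.825 [0.622 0.142 0.18 ] F [ 1.493 -2.957 -4.09 ] M [-0.249 -0.506  0.411] j7 0.5027266863730138 0.016818038460230788
toolx deg 163.05790757607508
```

>>> {"api": "carry_out", "payload": {"series": "0 0 0 0 0.1"}}

```text
clock: 16.95
tcp_pos: [0.6219, 0.1425, 0.1799]
orientation: [0.458, 3.107, -0.002]
contact_force: [2.0, -2.9, -3.0]
grip_width: 0.0165
```

```bash
python3 st.py; python3 look.py c12
```

```text
16.95 [0.622 0.143 0.18 ] F [ 1.989 -2.872 -3.033] M [-0.351 -0.52   0.352] j7 0.5054638036765571 0.016484773026542162
toolx deg 163.23433276662934
16.95 [0.6219 0.1425 0.1799] [ 1.9891 -2.8719 -3.0332] [-0.3512 -0.5199  0.3524] 0.5054638036765571
```

View pics/c12.png

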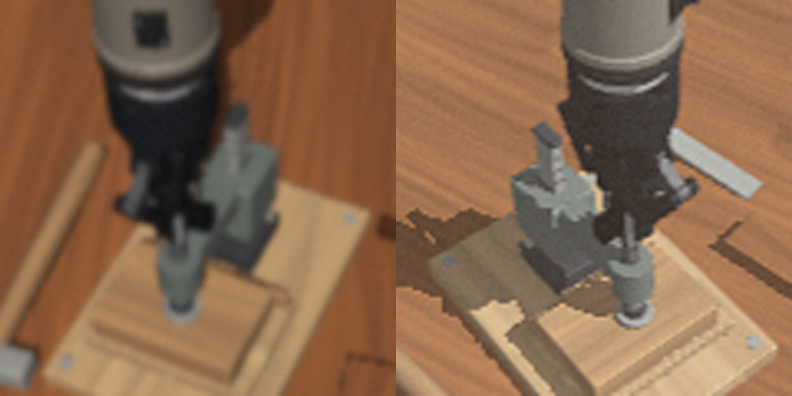

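```bash
python3 - <<'E'
from h import *
w=cam('wrist');save(w,'w12')
c=np.clip(w['color'][190:350,200:320].astype(float)*2.5,0,255).astype(np.uint8);cv2.imwrite('pics/w12z.png',cv2.resize(c,None,fx=3.7,fy=3.7,interpolation=cv2.INTER_CUBIC))
E
```

```text
(no output)
```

View pics/w12.png

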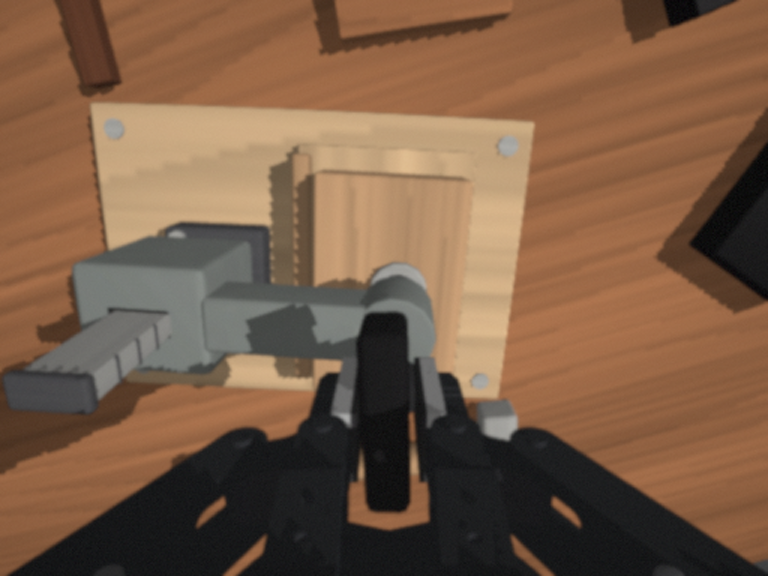

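View pics/w12z.png

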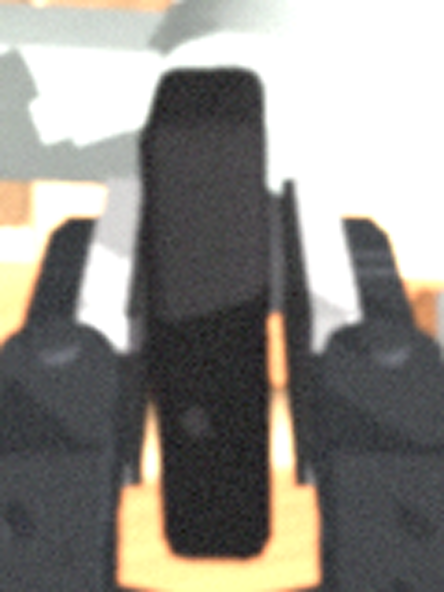

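```bash
python3 - <<'E'
from h import *
np.set_printoptions(precision=3,suppress=True)
o=r.get_obs();print(o['tau'],o['moment'],o['contact_force'])
for i in range(3):
    f=cam('side'); o=r.get_obs();print(o['clock'],o['tau'][4:],o['moment'],o['contact_force'])
s=cam('scene')
z=lambda f,u,v:cv2.resize(f['color'][v-60:v+60,u-60:u+60],None,fx=3.3,fy=3.3,interpolation=cv2.INTER_CUBIC)
b=np.hstack([z(f,225,195),z(s,235,200)])
for ref in('c8','c10b'):
  a=cv2.imread('pics/%s.png'%ref)
  for k,(x,y,w,h) in {'side boss':(150,258,60,65),'side blank':(90,320,160,60),'scene boss':(605,262,55,68),'scene blank':(540,330,170,60),'sleeve scene':(520,190,60,80),'sleeve side':(232,185,40,40)}.items():
    R=14;m=cv2.matchTemplate(b[y-R:y+h+R,x-R:x+w+R],a[y:y+h,x:x+w],cv2.TM_CCOEFF_NORMED)
    _,mx,_,(X,Y)=cv2.minMaxLoc(m)
    sub=lambda c:(c[0]-c[2])/(2*(c[0]-2*c[1]+c[2]))
    if 0<X<2*R and 0<Y<2*R: print(ref,k,round(mx,3),'dpx',round((X-R+sub(m[Y,X-1:X+2]))/3.3,2),round((Y-R+sub(m[Y-1:Y+2,X]))/3.3,2))
E
```

```text
[ -2.287 -57.531 -16.543 -23.716  -1.229  -0.13   -0.346] [-0.612 -0.504  0.317] [ 2.434 -3.171 -2.332]
17.15 [-1.29  -0.183 -0.357] [-0.691 -0.541  0.379] [ 0.981 -3.802 -2.389]
17.2 [-1.348 -0.232 -0.365] [-0.654 -0.489  0.352] [ 3.436 -4.817 -2.369]
17.25 [-1.406 -0.279 -0.373] [-0.734 -0.505  0.425] [ 2.849 -3.131 -1.35 ]
c8 side boss 0.988 dpx -0.03 -0.06
c8 side blank 0.997 dpx 0.0 0.01
c8 scene boss 0.97 dpx 0.01 -0.05
c8 scene blank 0.996 dpx -0.01 0.0
c8 sleeve scene 0.893 dpx 0.41 -0.03
c8 sleeve side 0.993 dpx -0.01 -0.11
c10b side boss 0.986 dpx -0.04 -0.08
c10b side blank 0.996 dpx -0.0 0.02
c10b scene boss 0.97 dpx 0.05 -0.05
c10b scene blank 0.996 dpx -0.01 -0.01
c10b sleeve scene 0.88 dpx -0.05 0.02
c10b sleeve side 0.992 dpx 0.0 -0.1
```

```bash
python3 - <<'E'
from h import *
np.set_printoptions(precision=3,suppress=True)
f=cam('side');s=cam('scene')
z=lambda f,u,v:cv2.resize(f['color'][v-60:v+60,u-60:u+60],None,fx=3.3,fy=3.3,interpolation=cv2.INTER_CUBIC)
b=np.hstack([z(f,225,195),z(s,235,200)]);cv2.imwrite('pics/c13.png',b)
a=cv2.imread('pics/c8.png');e=cv2.imread('pics/c6.png')
R=lambda q,k:cv2.resize(q[225:330,600:670] if k else q[225:330,145:215],None,fx=3.6,fy=3.6)
cv2.imwrite('pics/cmp.png',np.hstack([R(a,0),R(b,0),R(a,1)]));cv2.imwrite('pics/cmp2.png',np.hstack([R(a,1),R(b,1)]))
# vertical luminance profile down the boss
for nm,(x0,x1) in {'side':(168,195),'scene':(622,645)}.items():
    pa=a[240:335,x0:x1].astype(float).mean((1,2));pb=b[240:335,x0:x1].astype(float).mean((1,2));print(nm);print(pa[::3].round(0));print(pb[::3].round(0))
E
```

```text
side
[ 76.  79.  80.  80.  79.  81.  85.  90.  98. 103. 105. 103.  98.  94.
  92.  91.  90.  90.  91.  92.  89.  83.  82.  90. 108. 125. 133. 132.
 128. 126. 126. 125.]
[ 80.  80.  80.  81.  82.  84.  89.  95. 101. 104. 103.  99.  95.  92.
  91.  91.  90.  91.  92.  92.  90.  83.  80.  87. 105. 124. 132. 132.
 128. 126. 125. 124.]
scene
[106. 109. 103.  96. 101. 108. 112. 102. 103. 128. 143. 144. 137. 113.
 108. 108. 108. 110. 109. 109. 111. 107. 100.  95.  89.  89. 145. 177.
 149. 130. 151. 164.]
[100. 116. 112. 101. 109. 108. 103. 100. 121. 137. 139. 140. 130. 106.
 108. 108. 108. 107. 108. 108. 109. 111. 108.  98.  86.  89. 135. 173.
 151. 131. 149. 161.]
```

View pics/cmp.png

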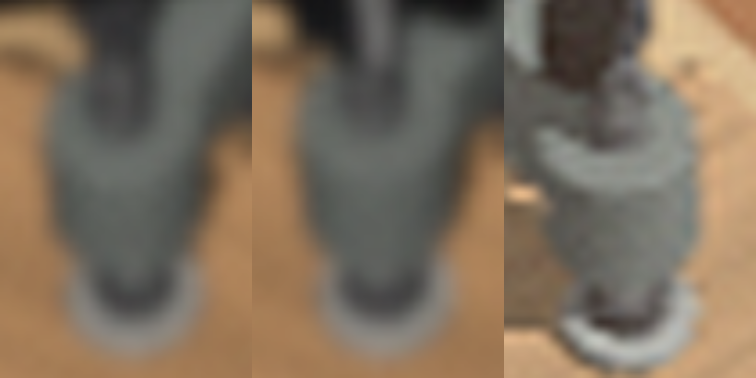

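View pics/cmp2.png

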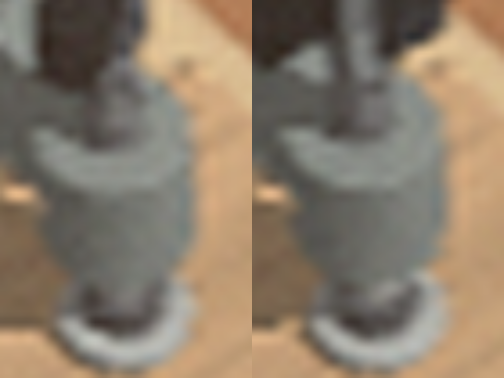

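>>> {"api": "carry_out", "payload": {"series": "0 0 0 -0.02 0.5;0 0 0 0 0.5;0 0 0 0 0.5;0 0 0 0 0.5"}}

```text
clock: 17.9
tcp_pos: [0.6216, 0.1436, 0.1799]
orientation: [-0.43, -3.112, -0.001]
contact_force: [0.7, -0.1, -0.2]
grip_width: 0.0426
```

```bash
python3 st.py
```

```text
17.9 [0.622 0.144 0.18 ] F [ 0.683 -0.11  -0.168] M [-0.049  0.024  0.047] j7 0.5207562454949046 0.042608340050718375
toolx deg 164.27417729432483
```

>>> {"api": "carry_out", "payload": {"series": "0 0 -1.5 0 0.5;0 0 -4 0 0.5;0 0 -5 0 0.5;0 0 -3 0 0.5;0 0 0 0 0.5;0 0 0 0 0.5"}}

```text
clock: 18.65
tcp_pos: [0.6214, 0.1429, 0.3146]
orientation: [-0.43, -3.112, 0.001]
contact_force: [-0.5, 0.2, -0.9]
grip_width: 0.0425
```

```bash
python3 look.py c14; python3 - <<'E'
from h import *
np.set_printoptions(precision=3,suppress=True)
w=cam('wrist');save(w,'w14')
for n in('scene','side'):
    f=cam(n); save(f,n+'14'); b=cv2.resize(f['color'],None,fx=1.5,fy=1.5,interpolation=cv2.INTER_CUBIC);a=cv2.imread('pics/%s0.png'%n)
    d=cv2.absdiff(a,b).max(2); cv2.imwrite('pics/diff_%s.png'%n,np.clip(d*4.,0,255))
    for k,(x,y,ww,h) in ({'blankfront':(345,370,65,28),'hammer':(240,355,120,115),'offcut':(405,305,62,45),'square':(355,258,75,45)} if n=='scene' else {'blankfr':(310,350,60,28),'hammer':(212,262,85,118),'offcut':(392,358,42,65),'square':(415,295,55,78)}).items():
        t=a[y:y+h,x:x+ww];R=12
        m=cv2.matchTemplate(b[y-R:y+h+R,x-R:x+ww+R],t,cv2.TM_CCOEFF_NORMED)
        _,mx,_,(X,Y)=cv2.minMaxLoc(m);c=m[Y-1:Y+2,X];e=m[Y,X-1:X+2]
        print(n,k,(X-R+(e[0]-e[2])/(2*(e[0]-2*e[1]+e[2])))/1.5,(Y-R+(c[0]-c[2])/(2*(c[0]-2*c[1]+c[2])))/1.5,round(mx,3))
E
```

```text
18.65 [0.6214 0.1429 0.3146] [-0.4626  0.16   -0.8858] [-0.0029  0.0026  0.0138] 0.6093438705841635
scene blankfront 0.013796563 0.97150105 0.952
scene hammer 0.02845263 0.06353669 0.968
scene offcut 0.0019944522 0.0008031913 0.991
scene square 0.1766364 0.08056749 0.772
side blankfr -0.035125826 1.0707299 0.986
side hammer -0.010758985 0.018262016 0.997
side offcut 0.0009098027 -0.0012132265 0.982
side square 0.0021607995 -0.0053334925 0.999[ WARN:0@1.509] global loadsave.cpp:1063 imwrite_ Unsupported depth image for selected encoder is fallbacked to CV_8U.
```

View pics/c14.png

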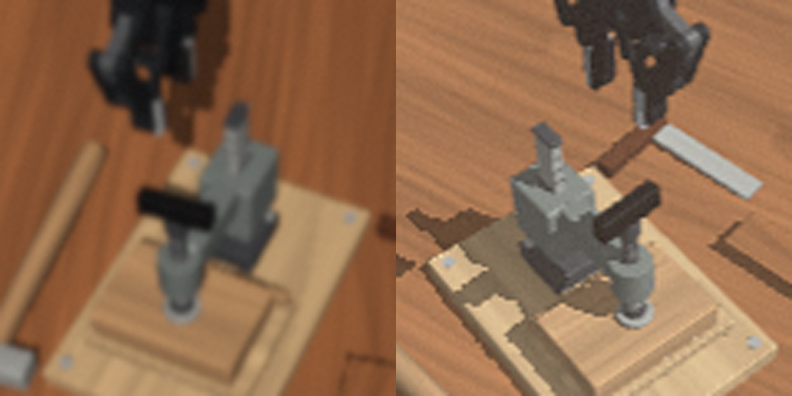

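View pics/w14.png

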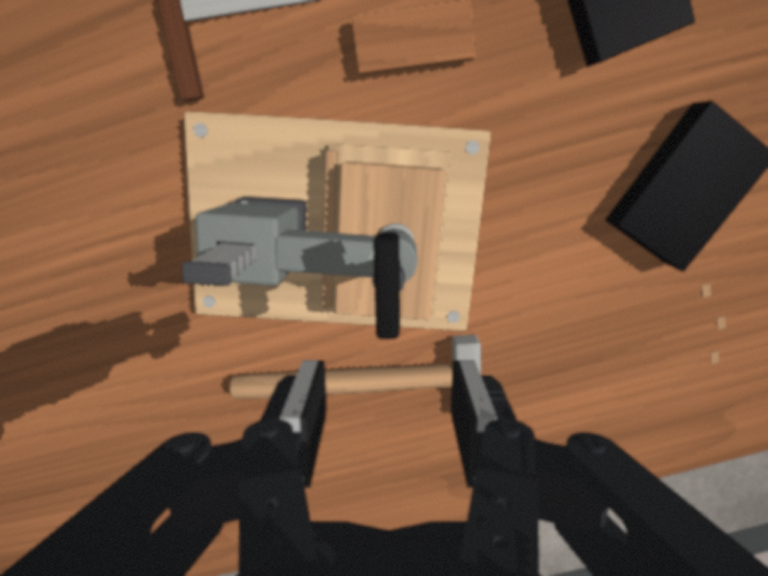

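```bash
python3 -c "
from bench import r
print(r.hand_in())"
```

```text
the job is handed in; nothing more can be done
None
```

I clamped the blank, let go of the clamp and handed the job in at about 19 s. The torque reading came close to the crush limit, so I can't rule out that it briefly passed it.

**Jaw:** I slid the jaw down astride the bar until the foot bore on the blank and it bound. The push peaked at about 25 N, above the 8–15 N you called plenty. The blank sank about 5 mm and stayed down after I released it.

**Screw:** I turned the T-handle about 0.6 rad clockwise, slightly less than the 0.7–5.5 rad you gave. The torque read about 0.41 N m at the end of the turn and mostly 0.32–0.38 N m while holding. The wrist joint's own torque agreed at 0.35–0.37 N m. The wrist reading is noisy, about ±0.04, and one sample while holding read 0.425, just over the 0.42 limit. The jaw's screw end rose about 2 mm while the blank stayed put, which fits a tight clamp.

**Final checks:**
- **Blank:** it is still down by the same 5 mm, with no sideways shift.
- **Hammer and offcut:** neither had moved in either fixed camera.
- **Try square:** the side camera shows no movement. The scene camera's match was poor (0.77) and its small offset of about 0.2 px is inconclusive.
- **Gripper:** it is open, more than 10 cm above the clamp and touching nothing.

**Disagreement:** my attempt to measure the bound jaw's tilt directly from the wrist picture gave about 0.005 rad, too imprecise to use. I judged it bound from the firm resistance, the blank staying down and the later rise of the screw end.

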